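Stack the keyed spice tins on their plate and snap the cover on

TASK

Put the spice tin set together: first take the cover off the plate and set it down on the worktop, feet down, clear of the plate, then stack all the flat spice tins on the plate in any order, centred, each one level and seated over the key of the one below. Last, put the cover on the top tin over its key and press it down until it snaps home level, let go, and do not knock over the salt shaker, egg timer or mug.

Things in the scene. Friction and masses are not known exactly. Their poses are not given: they have to be found in the camera images.
- plate_top (a point): round wooden plate fixed to the worktop, 110 mm across, 14 mm high; the point is the centre of its flat top, z up. On the top, centred, stands a key: a straight rib 36 mm long, 8 mm wide, 4 mm high along the point's x axis (half a turn makes no difference)
- cover_center (a point): loose wooden disc, 60 mm across, 20 mm high, 0.09 kg, flat top with inlaid line along x, at first on the plate; point half-way up, z up. Its lowest 5 mm are two feet with a 12 mm wide channel between, right through along x, to fit over a key. A sprung catch grips the key: just laid on, it rides 3.5 mm high or crooked; 6-8 N down on top snaps it home, 3 N pulls it off
- salt_shaker_mid (a point): bystander: upright salt shaker, 44 mm across, 90 mm high; the point is half-way up, z up
- egg_timer_mid (a point): bystander: round kitchen egg timer, 66 mm across, 55 mm high; the point is half-way up, z up
- mug_mid (a point): bystander: upright mug with a handle, 78 mm across, 101 mm high; the point is half-way up, z up
- tin_1_center (a point): flat metal tin, disc 60 mm across, 22 mm high without key, 0.08-0.17 kg, 4 or 5 alike (absent: None); point half-way up, z up. On its lid a key 36 x 8 x 4 mm (length, width, height) along x; its lowest 5 mm are two feet with a 12 mm channel between, right through along x, for the key below (either way round). Seated, tins are 22 mm apart; off the key 4 mm too high
- tin_2_center (a point): flat metal tin, disc 60 mm across, 22 mm high without key, 0.08-0.17 kg, 4 or 5 alike (absent: None); point half-way up, z up. On its lid a key 36 x 8 x 4 mm (length, width, height) along x; its lowest 5 mm are two feet with a 12 mm channel between, right through along x, for the key below (either way round). Seated, tins are 22 mm apart; off the key 4 mm too high
- tin_3_center (a point): flat metal tin, disc 60 mm across, 22 mm high without key, 0.08-0.17 kg, 4 or 5 alike (absent: None); point half-way up, z up. On its lid a key 36 x 8 x 4 mm (length, width, height) along x; its lowest 5 mm are two feet with a 12 mm channel between, right through along x, for the key below (either way round). Seated, tins are 22 mm apart; off the key 4 mm too high
- tin_4_center (a point): flat metal tin, disc 60 mm across, 22 mm high without key, 0.08-0.17 kg, 4 or 5 alike (absent: None); point half-way up, z up. On its lid a key 36 x 8 x 4 mm (length, width, height) along x; its lowest 5 mm are two feet with a 12 mm channel between, right through along x, for the key below (either way round). Seated, tins are 22 mm apart; off the key 4 mm too high
- tin_5_center (a point): flat metal tin, disc 60 mm across, 22 mm high without key, 0.08-0.17 kg, 4 or 5 alike (absent: None); point half-way up, z up. On its lid a key 36 x 8 x 4 mm (length, width, height) along x; its lowest 5 mm are two feet with a 12 mm channel between, right through along x, for the key below (either way round). Seated, tins are 22 mm apart; off the key 4 mm too high
Not all that is in view belongs to the job. What is shaped like the part that bears tin_4_center but red or yellow is not meant. Leave any red look-alike of the part that bears tin_5_center alone.

How it is judged:
On the way, in this order (a step that is already met when the one before it is completed fails the run):
1. the cover is off the plate and set down on the worktop, feet down, clear of the plate (horizontal distance between cover_center and plate_top above 0.09 m and height (world z) of cover_center below 0.014 m and angle between cover_center's own z axis and vertical below 0.1 rad and contact force between the fingers and cover below 0.1 N), for 0.2 s.
2. all tins that are there are stacked on the plate, each centred, level and seated over the key below (horizontal distance between each of tin_1_center, tin_2_center, tin_3_center, tin_4_center, tin_5_center and plate_top below 0.01 m and angle between the x axis of each of tin_1_center, tin_2_center, tin_3_center, tin_4_center, tin_5_center and the x axis of plate_top, either way round below 0.25 rad and angle between each of tin_1_center, tin_2_center, tin_3_center, tin_4_center, tin_5_center's own z axis and vertical below 0.05 rad and (z of tin_1_center in the frame of plate_top between 0.0092 and 0.0128 m or z of tin_1_center in the frame of plate_top between 0.0312 and 0.0348 m or z of tin_1_center in the frame of plate_top between 0.0532 and 0.0568 m or z of tin_1_center in the frame of plate_top between 0.0752 and 0.0788 m or z of tin_1_center in the frame of plate_top between 0.0972 and 0.1008 m) and (z of tin_2_center in the frame of plate_top between 0.0092 and 0.0128 m or z of tin_2_center in the frame of plate_top between 0.0312 and 0.0348 m or z of tin_2_center in the frame of plate_top between 0.0532 and 0.0568 m or z of tin_2_center in the frame of plate_top between 0.0752 and 0.0788 m or z of tin_2_center in the frame of plate_top between 0.0972 and 0.1008 m) and (z of tin_3_center in the frame of plate_top between 0.0092 and 0.0128 m or z of tin_3_center in the frame of plate_top between 0.0312 and 0.0348 m or z of tin_3_center in the frame of plate_top between 0.0532 and 0.0568 m or z of tin_3_center in the frame of plate_top between 0.0752 and 0.0788 m or z of tin_3_center in the frame of plate_top between 0.0972 and 0.1008 m) and (z of tin_4_center in the frame of plate_top between 0.0092 and 0.0128 m or z of tin_4_center in the frame of plate_top between 0.0312 and 0.0348 m or z of tin_4_center in the frame of plate_top between 0.0532 and 0.0568 m or z of tin_4_center in the frame of plate_top between 0.0752 and 0.0788 m or z of tin_4_center in the frame of plate_top between 0.0972 and 0.1008 m) and (z of tin_5_center in the frame of plate_top between 0.0092 and 0.0128 m or z of tin_5_center in the frame of plate_top between 0.0312 and 0.0348 m or z of tin_5_center in the frame of plate_top between 0.0532 and 0.0568 m or z of tin_5_center in the frame of plate_top between 0.0752 and 0.0788 m or z of tin_5_center in the frame of plate_top between 0.0972 and 0.1008 m)), for 0.2 s.
3. the cover is seated over the top tin's key, pressed home and level (horizontal distance between cover_center and plate_top below 0.01 m and angle between the x axis of cover_center and the x axis of plate_top, either way round below 0.25 rad and angle between cover_center's own z axis and vertical below 0.05 rad and (z of cover_center in the frame of plate_top between 0.0962 and 0.0998 m or z of cover_center in the frame of plate_top between 0.1182 and 0.1218 m)), for 0.2 s.
At the end, for the whole second after the job is handed in: all tins present stand stacked on the plate, each within 10 mm of its centre line, within 0.25 rad of its key, level within 0.05 rad and within 1.8 mm of its seated height; the cover is seated on the highest tin within the same tolerances; all at rest (all of step 2 and all of step 3 and z of cover_center in the frame of tin_1_center above 0.015 m and z of cover_center in the frame of tin_2_center above 0.015 m and z of cover_center in the frame of tin_3_center above 0.015 m and z of cover_center in the frame of tin_4_center above 0.015 m and z of cover_center in the frame of tin_5_center above 0.015 m and linear speed of each of tin_1, tin_2, tin_3, tin_4, tin_5, cover below 0.02 m/s); the robot touches nothing.
It fails at once if the salt shaker is knocked over (angle between salt_shaker_mid's own z axis and vertical above 0.6 rad).
It fails at once if the egg timer is knocked over (angle between egg_timer_mid's own z axis and vertical above 0.6 rad).
It fails at once if the mug is knocked over (angle between mug_mid's own z axis and vertical above 0.6 rad).
Of tin_1, tin_2, tin_3, tin_4, tin_5 only 4 to 5 are there at a start; the rules pass over those that are not, and their reading is None.
At some moment in a run one of cover may be knocked a few centimetres aside while the robot is not near it.
Once in a run the grip may slacken for a moment while it holds something.
It also fails if it takes over 210 s, if anything falls off the work surface, if the arm or the gripper's body presses on something with over 40 N, if the wrist force passes 120 N, or if a joint passes its speed limit or range.

ROBOT

A 6-joint arm with a two-finger parallel gripper is mounted at the origin on a cart in front of the work surface, level with it; the furniture and walls round the work are solid. World frame = base frame: x ahead of the robot, y to its left, z up, the work surface at z = 0. Lengths are in m, angles in rad, forces in N, time in s.
With the tool pointing down it reaches from about 0.375 to 0.975 m from the base axis. Payload 3.8 kg.
Tool frame: the origin (TCP) lies midway between the tips of the shut fingers; the grasp point (between the pads) lies 19 mm behind it (hold_point_z is the distance from the TCP to the grasp point, in m); z points along the fingers, y is the line along which they close (so a half turn about z gives the same grasp; the last joint's range is limited). The gripper opens to 88 mm and grips with 3 to 60 N. Pads are 18 mm wide; open, the fingers measure 123 mm over their backs; the gripper's body (75 mm by 187 mm) begins 45 mm behind the grasp point.
Start: joints at [1.285, 0.264, 1.604, -0, 1.274, -0.037], TCP at [0.166, 0.654, 0.239] pointing down, gripper open.
Joint ranges: [-2.63, 2.63], [-0.94, 2.18], [0.31, 2.57], [-1.31, 4.45], [0, 2.66], [-2.55, 2.55]. Speed limits (rad/s): [2.57, 2.57, 3.14, 3.14, 3.14, 3.14].

INTERFACE

Orientations are given as a unit quaternion [w, x, y, z].
In Python, from rig import read_state, get_image, camera_model, sign_off, hold_point_z gives the robot as it stands.
- The arm moves only by the shell command python3 -m pendant 'ROWS' [FORCE]. ROWS is JSON, a list of rows, each an object of numbers: "dx", "dy", "dz": the shift along the tool's x, y, z in cm; "spin": the turn about the tool's z in rad; "grip": the opening, from 0 (shut) to 1 (fully open). In form: [{"dx": .., "dy": .., "dz": .., "spin": .., "grip": ..}, ...]. A call has 1 to 10 rows; each row shifts and turns the commanded pose from where the row before left it, along the tool's axes as they then stand; what a row does not reach is not made up. A row lasts 1/8 s, in which the tool goes at most 62.5 mm and 10.7 degrees, less where a joint would pass 70% of its speed; a pose out of reach is approached as far as the arm can. A call is refused whole if a number of a shift passes 6.25 or a number of a turn 0.188, either way. A call with a gripper value outside its range is refused whole. The fingers move at their own pace and stop on an object; FORCE is the grip in N (left out, the last holds). Time passes only in rows, so rows that do not move let the fingers close. It gives the time, the measured TCP pose, the force, the opening and the grip force at its end, in the units of the state.
- read_state(): the state, without advancing time (a new reading comes with each control period).
- get_image(name): name is "scene" or "top"; returns (picture, depth): 384x512x3 uint8, red, green, blue; 384x512 float32, m along the optical axis (not along the pixel's ray), 0 where there is no reading.
- camera_model(name): a dict with "fx", "fy", "cx", "cy" (pixels), "camera_from_world" (4x4, takes a point from world to camera coordinates). Camera axes: x right, y down, z forward; pixel columns grow to the right and rows downward; lengths in m; the calibration is good to about 2 mm. A picture is of the moment at which its call begins. camera_model takes no time and is no camera call.
- sign_off(): hands the job in; it is judged then, once.
The state is a dict: "time_s": time; "joints": joint angles; "joint_velocities": joint speeds; "joint_efforts": joint torques, N m; "eef_pos": TCP position; "tool_rot": TCP orientation; "contact_force": force on the tool from outside, world axes, zero at the start; "ft_torque": the same for the moment, N m; "gripper_width": finger opening in m; "finger_force": force on a finger pad.
Only numpy, scipy, OpenCV 4.12 (cv2) and the standard library are available. Lean on these libraries where they do the work, as an engineer would, in place of code of your own. Each camera call takes 0.05 s, during which the arm holds its last target. There are 200 camera calls.

## Working session

There is one attempt and no reset: what is moved stays moved. The work goes in short steps, Python scripts to look and compute and a shell command to move; the robot and the scene stay as the last step left them, time stands still between calls to the robot, and variables do not carry over. Pictures are saved under pics/ and viewed, at most 14 in all, crops included, and the job is handed in when it is done.

```bash
ls; mkdir -p pics; cat > h.py <<'E'
import numpy as np,cv2
from rig import *
def snap(name,fn=None):
    p,d=get_image(name)
    if fn: cv2.imwrite('pics/'+fn,p[:,:,::-1])
    return p,d
def cloud(name,d):
    m=camera_model(name);v,u=np.mgrid[:d.shape[0],:d.shape[1]]
    P=np.stack([(u-m['cx'])/m['fx']*d,(v-m['cy'])/m['fy']*d,d],-1)
    T=np.linalg.inv(m['camera_from_world'])
    W=P@T[:3,:3].T+T[:3,3]; W[d==0]=np.nan
    return W
def ray(name,u,v,z):
    m=camera_model(name);T=np.linalg.inv(m['camera_from_world'])
    r=T[:3,:3]@np.array([(u-m['cx'])/m['fx'],(v-m['cy'])/m['fy'],1]);o=T[:3,3]
    return o+r*(z-o[2])/r[2]
E
python3 - <<'E'
from h import *
for n in('scene','top'):
    p,d=snap(n,n+'0.png'); np.savez(n+'0.npz',p=p,d=d)
    m=camera_model(n);print(n,m['fx'],m['cx'],m['cy'],np.linalg.inv(m['camera_from_world']).round(3).tolist())
s=read_state();print(s, hold_point_z if not callable(hold_point_z) else hold_point_z())
E
```

```text
pics
scene 350.45464104742285 256.3801494132776 194.7604330298122 [[0.758, -0.444, 0.477, -0.132], [-0.652, -0.52, 0.552, -0.595], [0.003, -0.73, -0.684, 0.969], [0.0, 0.0, 0.0, 1.0]]
top 441.71000413481926 255.1151595825519 190.83781312063937 [[0.028, -0.995, 0.097, 0.371], [-1.0, -0.028, -0.007, 0.127], [0.01, -0.097, -0.995, 1.441], [0.0, 0.0, 0.0, 1.0]]
{'time_s': 0.1, 'joints': array([ 1.28509095e+00,  2.64686463e-01,  1.60518982e+00,  1.75043036e-05,
        1.27369606e+00, -3.69068349e-02]), 'joint_velocities': array([ 7.15147121e-04, -2.27007084e-03, -2.32825819e-03, -7.89133048e-05,
        4.67516102e-04, -4.93325945e-04]), 'joint_efforts': array([ 2.54654742e-04, -5.03624010e+01, -3.58072901e+01,  7.31065543e-02,
        2.33976217e-02, -4.55648455e-05]), 'eef_pos': array([0.16603816, 0.65362229, 0.23753239]), 'tool_rot': array([-1.67233796e-04,  1.24081160e-01,  9.92271579e-01, -9.75649687e-04]), 'contact_force': array([-0.48202279,  0.68594689,  0.21403352]), 'ft_torque': array([-0.01334906, -0.00596279,  0.04395074]), 'finger_force': 0.0, 'gripper_width': 0.08849936124443147} 0.0187
```

View pics/scene0.png

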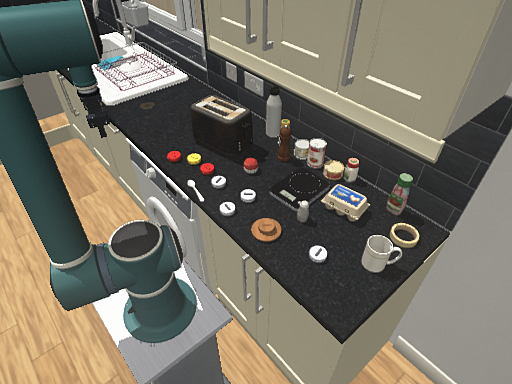

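View pics/top0.png

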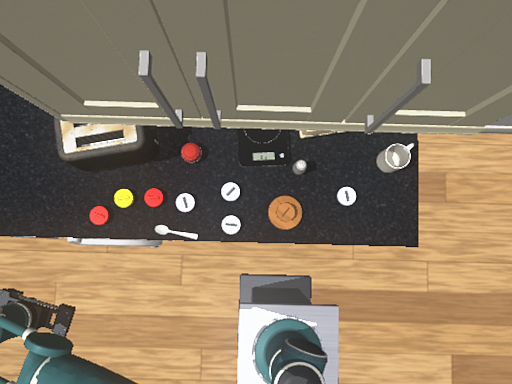

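The scene picture shows four white tins at about (218,182), (248,196), (228,209) and (318,254), and the plate with the cover at (266,229). In the top picture the white tins are at (185,202), (230,191), (231,225) and (347,196), and the plate is at (285,212). The red look-alikes at top (99,215) and (153,197) and the yellow one at (123,198) are not meant. The salt shaker is at (300,167), the red timer at (191,152) and the mug at (397,157). I'll confirm these in one enlarged crop and measure.

```bash
cat > det.py <<'E'
from h import *
def fit(name,p,W,verbose=1):
    # white tin discs: bright, unsaturated, z<0.2 region on counter
    hsv=cv2.cvtColor(p,cv2.COLOR_RGB2HSV)
    ok=(hsv[...,1]<60)&(hsv[...,2]>140)&(W[...,2]>0.008)&(W[...,2]<0.04)&(W[...,0]<0.9)&(W[...,0]>.2)
    ok=cv2.morphologyEx(ok.astype(np.uint8),cv2.MORPH_CLOSE,np.ones((5,5)))
    n,l,st,c=cv2.connectedComponentsWithStats(ok)
    out=[]
    for i in range(1,n):
        if st[i,4]<80: continue
        out.append((i,c[i],st[i]))
        q=W[(l==i)&~np.isnan(W[...,2])]
        print(name,c[i].round(1),st[i,2:],'med',np.nanmedian(q,0).round(4),'z90',np.percentile(q[:,2],[50,90]).round(4))
    return l,out
E
python3 - <<'E'
from det import *
big=[]
for n,b in(('top',(90,135,360,240)),('scene',(150,130,420,280))):
    f=np.load(n+'0.npz');p,d=f['p'],f['d'];W=cloud(n,d);fit(n,p,W)
    x0,y0,x1,y1=b;c=p[y0:y1,x0:x1];big.append(cv2.resize(c,(int((x1-x0)*2.3),int((y1-y0)*2.3)),interpolation=cv2.INTER_CUBIC))
    hsv=cv2.cvtColor(p,cv2.COLOR_RGB2HSV)
    m=(hsv[...,0]>5)&(hsv[...,0]<20)&(hsv[...,1]>120)&(W[...,2]>0.007)&(W[...,2]<.06)&(W[...,0]>.3)
    nn,l,st,c=cv2.connectedComponentsWithStats(m.astype(np.uint8))
    for i in range(1,nn):
        if st[i,4]>100:
            q=W[l==i];print('brown',n,c[i].round(1),st[i],np.median(q,0).round(3));
            lo=q[abs(q[:,2]-.014)<.004];hi=q[q[:,2]>.028];print(len(lo),((lo.max(0)+lo.min(0))/2).round(4),len(hi),((hi.max(0)+hi.min(0))/2).round(4),hi[:,2].max(),np.median(hi[:,2]), np.median(lo[:,2]))
cv2.imwrite('pics/crop1.png',np.vstack(big)[:,:,::-1])
E
```

```text
top [394.5 157.2] [ 16  18 208] med [ 0.6345 -0.3378  0.0107] z90 [0.0107 0.0304]
top [263.2 155.6] [ 22   8 155] med [0.6252 0.0949 0.02  ] z90 [0.02   0.0236]
top [230.5 191.1] [ 18  19 270] med [0.5064 0.1964 0.023 ] z90 [0.023  0.0276]
top [346.3 195.4] [ 19  18 275] med [ 0.5034 -0.1764  0.0231] z90 [0.0231 0.0276]
top [185.2 202. ] [ 19  19 274] med [0.4667 0.341  0.0232] z90 [0.0232 0.0275]
top [230.9 224.1] [ 19  19 274] med [0.4003 0.1919 0.0227] z90 [0.0227 0.0271]
top [171.1 230.8] [ 42  12 172] med [0.3723 0.4008 0.0071] z90 [0.0071 0.0121]
brown top [285.  211.9] [269 196  33  33 875] [0.443 0.02  0.016]
498 [0.4446 0.0191 0.014 ] 266 [0.4464 0.0191 0.0371] 0.04479509924885816 0.03465840429488942 0.014495836482330882
scene [133.2  72.6] [  96   72 3045] med [0.6939 1.4899 0.0153] z90 [0.0153 0.0354]
scene [218.  180.4] [ 14  11 117] med [0.4648 0.3382 0.0212] z90 [0.0212 0.024 ]
scene [247.6 194.6] [ 15  13 143] med [0.503  0.1928 0.0212] z90 [0.0212 0.0242]
scene [226.8 207.5] [ 15  13 153] med [0.3969 0.1884 0.0211] z90 [0.0211 0.0249]
scene [317.7 252.9] [ 18  17 222] med [ 0.4991 -0.1816  0.0213] z90 [0.0213 0.0245]
scene [374.5 264.4] [ 34  17 170] med [ 0.5938 -0.3375  0.0239] z90 [0.0239 0.0363]
brown scene [283.4 153.6] [278 147  12  13 113] [0.784 0.282 0.035]
23 [0.7923 0.2919 0.014 ] 72 [0.7926 0.2906 0.0439] 0.059532116770831256 0.045137526867265854 0.013447731317465017
brown scene [266.  229.1] [251 218  31  23 543] [0.436 0.009 0.015]
316 [0.4436 0.0186 0.0139] 177 [0.4441 0.0192 0.033 ] 0.03792366907134237 0.033206020237800726 0.013241236512569698
```

View pics/crop1.png

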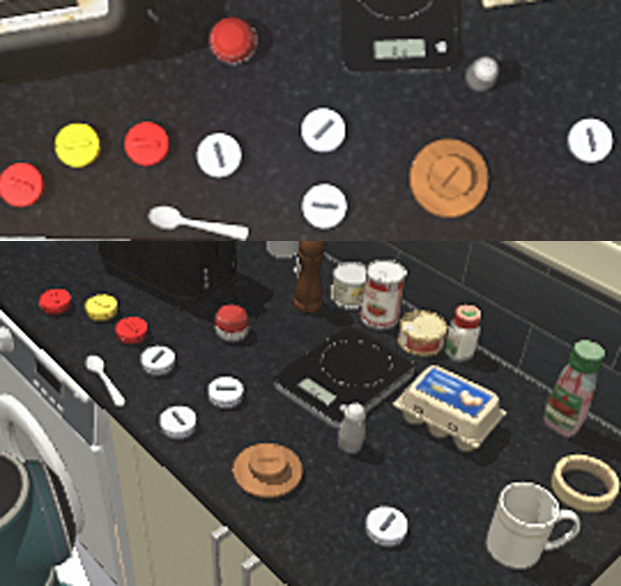

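There are exactly four white tins. The red and yellow look-alikes are excluded, and the red domed object is the egg timer. Next I measure the centres and key angles.

```bash
cat >> det.py <<'E'
def rays(name,uv,z):
    m=camera_model(name);T=np.linalg.inv(m['camera_from_world'])
    r=np.c_[(uv[:,0]-m['cx'])/m['fx'],(uv[:,1]-m['cy'])/m['fy'],np.ones(len(uv))]@T[:3,:3].T;o=T[:3,3]
    return o+r*((z-o[2])/r[:,2])[:,None]
def line(name,p,xy,ztop,zkey,R=.022):
    """centroid & angle (deg) of dark line near xy on a lid; darkness-weighted PCA in world plane"""
    g=cv2.cvtColor(p,cv2.COLOR_RGB2GRAY).astype(float)
    v,u=np.mgrid[:384,:512];uv=np.c_[u.ravel(),v.ravel()].astype(float)
    Q=rays(name,uv,zkey)[:,:2];s=np.hypot(*(Q-xy).T)<R
    q=Q[s];gg=g.ravel()[s];w=np.clip(np.median(gg)-.25*(np.median(gg)-gg.min())-gg,0,None)
    c=(q*w[:,None]).sum(0)/w.sum();e=q-c;C=(e*w[:,None]).T@e/w.sum();l,V=np.linalg.eigh(C)
    return c,np.degrees(np.arctan2(V[1,1],V[0,1]))%180,np.sqrt(l)*1e3
def disc(name,p,W,xy,z,kind='white'):
    """centre of top-face disc by mask contour hull, rays onto z"""
    hsv=cv2.cvtColor(p,cv2.COLOR_RGB2HSV)
    m=(hsv[...,1]<60)&(hsv[...,2]>(150 if name=='top' else 150)) 
    d=np.hypot(W[...,0]-xy[0],W[...,1]-xy[1])<.045
    m=(m&d&(W[...,2]>z-.004)).astype(np.uint8)
    c=max(cv2.findContours(m,0,cv2.CHAIN_APPROX_NONE)[0],key=cv2.contourArea)
    q=rays(name,cv2.convexHull(c)[:,0].astype(float),z)[:,:2].astype(np.float32)
    (x,y),r=cv2.minEnclosingCircle(q);return np.array([x,y]),r
def plan(x,y,z,phi=None):
    """shift in tool axes (cm) after the spin; phi = wanted world angle of tool y (deg, mod 180)"""
    s=read_state();w,a,b,c=s['tool_rot'];from scipy.spatial.transform import Rotation as Ro
    Rm=Ro.from_quat([a,b,c,w]).as_matrix();f0=np.arctan2(Rm[1,1],Rm[0,1])
    j1=np.arctan2(y,x)
    if phi is not None:
        f=np.radians(phi);f=min((f+k*np.pi for k in range(-3,4)),key=lambda t:abs(j1-t))
        # stay near j6=0
        sp=-((f-f0+np.pi)%(2*np.pi)-np.pi)
    else: f=f0;sp=0
    d=np.array([x,y,z])-s['eef_pos']; tx=np.array([-np.sin(f)*1,np.cos(f),0]);ty=np.array([np.cos(f),np.sin(f),0])
    print('tcp',s['eef_pos'].round(4),'phi',np.degrees(f0).round(2),'tilt',np.degrees(np.arccos(-Rm[2,2])).round(2),'j6',s['joints'][5].round(2),'w',s['gripper_width'].round(4),'ff',np.round(s['finger_force'],1),'t',s['time_s'])
    print('  spin %.3f  dx %.2f dy %.2f dz %.2f'%(sp,d@tx*100,d@ty*100,-d[2]*100))
E
python3 - <<'E'
from det import *
f={n:(lambda a:(a['p'],a['d']))(np.load(n+'0.npz')) for n in('top','scene')}
for xy in([.506,.196],[.503,-.177],[.466,.34],[.4,.192]):
    for n in f:
        p,d=f[n];W=cloud(n,d);c,r=disc(n,p,W,xy,.022);k=line(n,p,c,.022,.026 if 1 else 0)
        print(n,'disc',c.round(4),round(r,4),'key',k[0].round(4),k[1].round(1),k[2].round(1))
for n in f:
    p,d=f[n];k=line(n,p,[.4455,.019],.034,.034,.021);print(n,'cover',k[0].round(4),k[1].round(1),k[2].round(1))
plan(.4455,.019,.20,130)
E
```

```text
top disc [0.5067 0.1974] 0.0297 key [0.5062 0.1971] 137.3 [ 2.1 10. ]
scene disc [0.5063 0.1946] 0.0303 key [0.5037 0.1927] 137.8 [2.6 9.8]
top disc [ 0.5034 -0.1776] 0.0302 key [ 0.5024 -0.1772] 13.4 [2.  9.2]
scene disc [ 0.5013 -0.1804] 0.0305 key [ 0.4998 -0.1812] 12.5 [ 2.4 10.7]
top disc [0.467 0.342] 0.03 key [0.467  0.3418] 17.7 [ 2.  10.1]
scene disc [0.4653 0.3391] 0.0307 key [0.4643 0.3363] 21.0 [ 2.6 10.3]
top disc [0.4006 0.1919] 0.0297 key [0.3996 0.1921] 85.3 [ 1.7 10. ]
scene disc [0.3993 0.1905] 0.0302 key [0.3977 0.1875] 82.9 [ 2.1 10.5]
top cover [0.4434 0.0204] 142.0 [ 2.2 10.3]
scene cover [0.4425 0.0197] 142.7 [2.2 8.5]Traceback (most recent call last):
  File "<stdin>", line 9, in <module>
  File "det.py", line 47, in plan
    print('tcp',s['eef_pos'].round(4),'phi',np.degrees(f0).round(2),'tilt',np.degrees(np.arccos(-Rm[2,2])).round(2),'j6',s['joints'][5].round(2),'w',s['gripper_width'].round(4),'ff',np.round(s['finger_force'],1),'t',s['time_s'])
                                                                                                                                                     ^^^^^^^^^^^^^^^^^^^^^^^^
AttributeError: 'float' object has no attribute 'round'
```

```bash
sed -i "s/s\['gripper_width'\].round(4)/round(float(s['gripper_width']),4)/" det.py
python3 - <<'E'
from det import *
plan(.444,.0195,.12,52.3)
f=np.load('top0.npz');W=cloud('top',f['d'])
for u,v in((300,163),(300,167),(191,152),(397,157)):print(W[v,u].round(3))
E
```

```text
tcp [0.166  0.6536 0.2375] phi 75.74 tilt 0.11 j6 -0.04 w 0.0885 ff 0.0 t 0.1
  spin 0.409  dx -60.77 dy -33.18 dz 11.75
[ 0.594 -0.019  0.086]
[ 0.582 -0.019  0.084]
[0.624 0.324 0.059]
[ 0.636 -0.346  0.01 ]
```

```bash
python3 -m pendant '[{"spin":0.136,"grip":1},{"spin":0.136},{"spin":0.137},{"dx":-4.5,"dy":-2.4},{"dx":-4.5,"dy":-2.4},{"dx":-4.5,"dy":-2.4},{"dx":-4.5,"dy":-2.4},{"dx":-4.5,"dy":-2.4},{"dx":-4.5,"dy":-2.4}]' 20; python3 -m pendant '[{"dx":-4.5,"dy":-2.4},{"dx":-4.5,"dy":-2.4},{"dx":-4.5,"dy":-2.4},{"dx":-4.5,"dy":-2.4},{"dx":-4.5,"dy":-2.5},{"dx":-4.5,"dy":-2.5},{"dx":-4.5,"dy":-2.5},{"dx":-2.2,"dy":-2.4},{"dz":4},{}]'; python3 -c "
from det import *;plan(.444,.0195,.018,52.3)"
```

```text
tcp [0.166  0.6536 0.2375] phi 75.74 tilt 0.11 j6 -0.04 w 0.0885 ff 0.0 t 0.1
  spin 0.409  dx -60.77 dy -33.18 dz 21.95invalid input at $[0]: expected keys dx, dy, dz, spin, grip
invalid input at $[0]: expected keys dx, dy, dz, spin, grip
```

```bash
python3 -m pendant '[{"dx":0,"dy":0,"dz":0,"spin":0.136,"grip":1},{"dx":0,"dy":0,"dz":0,"spin":0.136,"grip":1},{"dx":0,"dy":0,"dz":0,"spin":0.137,"grip":1},{"dx":-4.5,"dy":-2.4,"dz":0,"spin":0,"grip":1},{"dx":-4.5,"dy":-2.4,"dz":0,"spin":0,"grip":1},{"dx":-4.5,"dy":-2.4,"dz":0,"spin":0,"grip":1},{"dx":-4.5,"dy":-2.4,"dz":0,"spin":0,"grip":1},{"dx":-4.5,"dy":-2.4,"dz":0,"spin":0,"grip":1},{"dx":-4.5,"dy":-2.4,"dz":0,"spin":0,"grip":1}]' 20; python3 -m pendant '[{"dx":-4.5,"dy":-2.4,"dz":0,"spin":0,"grip":1},{"dx":-4.5,"dy":-2.4,"dz":0,"spin":0,"grip":1},{"dx":-4.5,"dy":-2.4,"dz":0,"spin":0,"grip":1},{"dx":-4.5,"dy":-2.5,"dz":0,"spin":0,"grip":1},{"dx":-4.5,"dy":-2.5,"dz":0,"spin":0,"grip":1},{"dx":-4.5,"dy":-2.5,"dz":0,"spin":0,"grip":1},{"dx":-4.5,"dy":-2.5,"dz":0,"spin":0,"grip":1},{"dx":-2.2,"dy":-2.4,"dz":0,"spin":0,"grip":1},{"dx":0,"dy":0,"dz":4,"spin":0,"grip":1},{"dx":0,"dy":0,"dz":0,"spin":0,"grip":1}]'; python3 -c "
from det import *;plan(.444,.0195,.018,52.3)"
```

```text
time_s: 1.23
eef_pos: [0.2921, 0.3734, 0.2383]
tool_rot: [0.0, 0.323, 0.946, -0.0]
contact_force: [0.9, -0.2, -0.5]
gripper_width: 0.0879
finger_force: 0.0
time_s: 2.48
eef_pos: [0.4358, 0.0136, 0.1956]
tool_rot: [-0.004, 0.324, 0.946, -0.001]
contact_force: [-0.5, -0.2, 0.3]
gripper_width: 0.0882
finger_force: 0.0
tcp [0.4358 0.0136 0.1956] phi 52.24 tilt 0.42 j6 -0.94 w 0.0882 ff 0.0 t 2.475
  spin -0.001  dx -0.29 dy 0.97 dz 17.76
```

```bash
python3 -m pendant '[{"dx":-0.3,"dy":0.97,"dz":4,"spin":0,"grip":1},{"dx":0,"dy":0,"dz":4,"spin":0,"grip":1},{"dx":0,"dy":0,"dz":4,"spin":0,"grip":1},{"dx":0,"dy":0,"dz":0,"spin":0,"grip":1},{"dx":0,"dy":0,"dz":0,"spin":0,"grip":1}]' 20; python3 -c "
from det import *;plan(.444,.0195,.018,52.3)"
```

```text
time_s: 3.1
eef_pos: [0.4483, 0.0202, 0.0805]
tool_rot: [0.001, 0.323, 0.947, 0.0]
contact_force: [0.5, -1.0, 0.6]
gripper_width: 0.0881
finger_force: 0.0
tcp [0.4483 0.0202 0.0805] phi 52.35 tilt 0.12 j6 -0.92 w 0.0881 ff 0.0 t 3.1
  spin 0.001  dx 0.30 dy -0.32 dz 6.25
```

```bash
python3 -m pendant '[{"dx":0.3,"dy":-0.32,"dz":2.5,"spin":0,"grip":1},{"dx":0,"dy":0,"dz":2,"spin":0,"grip":1},{"dx":0,"dy":0,"dz":1,"spin":0,"grip":1},{"dx":0,"dy":0,"dz":0.7,"spin":0,"grip":1},{"dx":0,"dy":0,"dz":0,"spin":0,"grip":1},{"dx":0,"dy":0,"dz":0,"spin":0,"grip":1},{"dx":0,"dy":0,"dz":0,"spin":0,"grip":1}]' 20; python3 -c "
from det import *;plan(.444,.0195,.018,52.3)"
```

```text
time_s: 3.98
eef_pos: [0.4432, 0.0192, 0.0172]
tool_rot: [0.0, 0.323, 0.946, 0.0]
contact_force: [0.2, 0.6, -0.4]
gripper_width: 0.0885
finger_force: 0.0
tcp [0.4432 0.0192 0.0172] phi 52.31 tilt 0.06 j6 -0.93 w 0.0885 ff 0.0 t 3.975
  spin 0.000  dx -0.05 dy 0.08 dz -0.08
```

```bash
python3 -m pendant '[{"dx":-0.05,"dy":0.08,"dz":0,"spin":0,"grip":0.75},{"dx":0,"dy":0,"dz":0,"spin":0,"grip":0.5},{"dx":0,"dy":0,"dz":0,"spin":0,"grip":0.5},{"dx":0,"dy":0,"dz":0,"spin":0,"grip":0.5},{"dx":0,"dy":0,"dz":0,"spin":0,"grip":0.5},{"dx":0,"dy":0,"dz":0,"spin":0,"grip":0.5}]' 25; python3 -m pendant '[{"dx":0,"dy":0,"dz":-1,"spin":0,"grip":0.5},{"dx":0,"dy":0,"dz":-2,"spin":0,"grip":0.5},{"dx":0,"dy":0,"dz":-3,"spin":0,"grip":0.5},{"dx":0,"dy":0,"dz":0,"spin":0,"grip":0.5},{"dx":0,"dy":0,"dz":0,"spin":0,"grip":0.5}]';python3 -c "
from det import *;plan(.43,-.1,.004,52.3)"
```

```text
time_s: 4.72
eef_pos: [0.4438, 0.0196, 0.0168]
tool_rot: [0.0, 0.323, 0.946, 0.0]
contact_force: [0.4, 1.1, -1.0]
gripper_width: 0.0594
finger_force: 25.4
time_s: 5.35
eef_pos: [0.4429, 0.0194, 0.0762]
tool_rot: [-0.0, 0.323, 0.946, -0.0]
contact_force: [-0.1, 0.5, -1.1]
gripper_width: 0.0595
finger_force: 25.4
tcp [0.4429 0.0194 0.0762] phi 52.31 tilt 0.04 j6 -0.93 w 0.0595 ff 25.4 t 5.35
  spin 0.000  dx -6.28 dy -10.24 dz 7.22
```

```bash
python3 -m pendant '[{"dx":-1.6,"dy":-2.5,"dz":0,"spin":0,"grip":0.5},{"dx":-1.6,"dy":-2.6,"dz":0,"spin":0,"grip":0.5},{"dx":-1.6,"dy":-2.6,"dz":0,"spin":0,"grip":0.5},{"dx":-1.48,"dy":-2.5,"dz":0,"spin":0,"grip":0.5},{"dx":0,"dy":0,"dz":2.5,"spin":0,"grip":0.5},{"dx":0,"dy":0,"dz":2.5,"spin":0,"grip":0.5},{"dx":0,"dy":0,"dz":1.2,"spin":0,"grip":0.5},{"dx":0,"dy":0,"dz":0,"spin":0,"grip":0.5},{"dx":0,"dy":0,"dz":0,"spin":0,"grip":0.5}]';python3 -c "
from det import *;plan(.43,-.1,.003,52.3)"
```

```text
time_s: 6.48
eef_pos: [0.4314, -0.0996, 0.0151]
tool_rot: [0.0, 0.323, 0.946, -0.0]
contact_force: [0.9, 0.1, -1.9]
gripper_width: 0.0593
finger_force: 25.4
tcp [ 0.4314 -0.0996  0.0151] phi 52.33 tilt 0.03 j6 -1.2 w 0.0593 ff 25.4 t 6.475
  spin 0.000  dx 0.08 dy -0.11 dz 1.21
```

```bash
python3 -m pendant '[{"dx":0,"dy":0,"dz":0.6,"spin":0,"grip":0.5},{"dx":0,"dy":0,"dz":0.3,"spin":0,"grip":0.5},{"dx":0,"dy":0,"dz":0.2,"spin":0,"grip":0.5},{"dx":0,"dy":0,"dz":0.1,"spin":0,"grip":0.5},{"dx":0,"dy":0,"dz":0,"spin":0,"grip":0.5},{"dx":0,"dy":0,"dz":0,"spin":0,"grip":0.5}]';python3 -m pendant '[{"dx":0,"dy":0,"dz":0,"spin":0,"grip":0.75},{"dx":0,"dy":0,"dz":0,"spin":0,"grip":1},{"dx":0,"dy":0,"dz":0,"spin":0,"grip":1},{"dx":0,"dy":0,"dz":-3,"spin":0,"grip":1},{"dx":0,"dy":0,"dz":-4,"spin":0,"grip":1},{"dx":0,"dy":0,"dz":-5,"spin":0,"grip":1},{"dx":0,"dy":0,"dz":-4,"spin":0,"grip":1}]'
```

```text
time_s: 7.22
eef_pos: [0.431, -0.0996, 0.0027]
tool_rot: [0.0, 0.323, 0.946, -0.0]
contact_force: [0.7, 0.5, -0.2]
gripper_width: 0.0592
finger_force: 25.4
time_s: 8.1
eef_pos: [0.4312, -0.0997, 0.1648]
tool_rot: [0.001, 0.323, 0.946, 0.0]
contact_force: [0.7, 0.0, 0.2]
gripper_width: 0.0882
finger_force: 0.0
```

```bash
python3 -m pendant '[{"dx":6,"dy":5,"dz":0,"spin":0,"grip":1},{"dx":6,"dy":5,"dz":0,"spin":0,"grip":1},{"dx":6,"dy":5,"dz":0,"spin":0,"grip":1},{"dx":4,"dy":4,"dz":0,"spin":0,"grip":1},{"dx":0,"dy":0,"dz":0,"spin":0.17,"grip":1},{"dx":0,"dy":0,"dz":0,"spin":0.17,"grip":1},{"dx":0,"dy":0,"dz":0,"spin":0.17,"grip":1},{"dx":0,"dy":0,"dz":0,"spin":0.17,"grip":1},{"dx":0,"dy":0,"dz":0,"spin":0.17,"grip":1},{"dx":0,"dy":0,"dz":0,"spin":0.17,"grip":1}]'
cat > look.py <<'E'
from det import *
import sys
k=sys.argv[1]
F={}
for n in('top','scene'):
    p,d=snap(n);np.savez(n+k+'.npz',p=p,d=d);F[n]=p
big=np.vstack([cv2.resize(F['top'][140:250,170:380],None,fx=2.7,fy=2.7,interpolation=cv2.INTER_CUBIC),cv2.resize(F['scene'][170:280,190:400],None,fx=2.7,fy=2.7,interpolation=cv2.INTER_CUBIC)])
cv2.imwrite('pics/look%s.png'%k,big[:,:,::-1])
E
python3 look.py 1; python3 - <<'E'
from det import *
plan(.4,.191,.1,174)
E
```

```text
time_s: 9.35
eef_pos: [0.3829, 0.1396, 0.1626]
tool_rot: [-0.0, 0.746, 0.666, -0.0]
contact_force: [-1.0, 0.2, 0.5]
gripper_width: 0.0881
finger_force: 0.0
tcp [0.383  0.1395 0.1627] phi -6.15 tilt 0.0 j6 0.4 w 0.0882 ff 0.0 t 9.45
  spin -0.003  dx 5.30 dy 1.16 dz 6.27
```

View pics/look1.png

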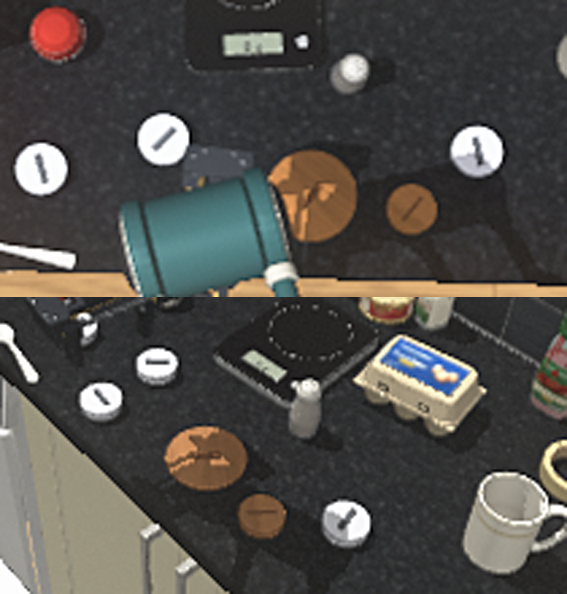

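The cover sits on the worktop at look1 top-crop (411,209) with its feet down. The plate key is visible but in the arm's shadow. I'll use the cover, whose tool position is known, to calibrate the camera bias.

```bash
cat >> det.py <<'E'
def brown(name,p,W,xy,R,z):
    """circle centre of a brown disc (cover R .03/ plate .055): contour rays at plane z"""
    hsv=cv2.cvtColor(p,cv2.COLOR_RGB2HSV)
    m=(hsv[...,0]>3)&(hsv[...,0]<22)&(hsv[...,1]>90)&(np.hypot(W[...,0]-xy[0],W[...,1]-xy[1])<R+.015)&(abs(W[...,2]-z)<.006)
    c=max(cv2.findContours(m.astype(np.uint8),0,cv2.CHAIN_APPROX_NONE)[0],key=cv2.contourArea)
    q=rays(name,cv2.convexHull(c)[:,0].astype(float),z)[:,:2].astype(np.float32)
    (x,y),r=cv2.minEnclosingCircle(q);return np.array([x,y]),r
E
python3 - <<'E'
from det import *
ty=np.array([.612,.791]);tool=np.array([.431,-.0996])
for n in('top','scene'):
    f=np.load(n+'1.npz');p,W=f['p'],cloud(n,f['d'])
    c,r=brown(n,p,W,[.431,-.0996],.03,.02);k=line(n,p,c,.02,.02,.021);print(n,'cover',c.round(4),round(r,4),k[0].round(4),k[1].round(1),'tool-meas along ty',((tool-c)@ty).round(4),((tool-k[0])@ty).round(4))
    b,r=brown(n,p,W,[.444,.0195],.055,.014);print(' plate',b.round(4),round(r,4))
    f0=np.load(n+'0.npz');b0,r=brown(n,f0['p'],cloud(n,f0['d']),[.444,.0195],.055,.014);print(' plate0',b0.round(4),round(r,4))
    f0=np.load(n+'0.npz');b0,r=brown(n,f0['p'],cloud(n,f0['d']),[.444,.0195],.03,.034);print(' cover0',b0.round(4),round(r,4))
    s=(np.hypot(*(W[...,:2]-b).transpose(2,0,1))<.03)&(W[...,2]>.0155)&(W[...,2]<.025);q=W[s];print(' key pts',len(q),np.median(q,0).round(4) if len(q) else '')
    if len(q)>10:
        e=q[:,:2]-q[:,:2].mean(0);l,V=np.linalg.eigh(e.T@e/len(q));print(np.degrees(np.arctan2(V[1,1],V[0,1]))%180,np.sqrt(l),q.mean(0))
E
```

```text
top cover [ 0.4319 -0.1005] 0.0301 [ 0.4301 -0.0991] 140.2 tool-meas along ty 0.0002 0.0002
 plate [0.4453 0.0192] 0.0545
 plate0 [0.4453 0.0187] 0.0547
 cover0 [0.4454 0.019 ] 0.03
 key pts 117 [0.444  0.0221 0.0175]
176.17963075401406 [0.01383965 0.01532743] [0.44513543 0.02173485 0.01794894]
scene cover [ 0.4293 -0.1029] 0.0316 [ 0.4303 -0.0998] 142.6 tool-meas along ty 0.0036 0.0006
 plate [0.4432 0.0175] 0.0556
 plate0 [0.4429 0.0177] 0.0555
 cover0 [0.4424 0.0174] 0.0314
 key pts 38 [0.4446 0.0203 0.0167]
125.34171898155515 [0.01035898 0.015043  ] [0.44383479 0.0202694  0.01690166]
```

```bash
python3 - <<'E'
from det import *
plan(.467,.342,.06,109)
E
```

```text
tcp [0.383  0.1395 0.1627] phi -6.15 tilt 0.0 j6 0.4 w 0.0882 ff 0.0 t 9.45
  spin -2.010  dx -14.54 dy 16.41 dz 10.27
```

```bash
python3 -m pendant '[{"dx":0,"dy":0,"dz":0,"spin":-0.183,"grip":1},{"dx":0,"dy":0,"dz":0,"spin":-0.183,"grip":1},{"dx":0,"dy":0,"dz":0,"spin":-0.183,"grip":1},{"dx":0,"dy":0,"dz":0,"spin":-0.183,"grip":1},{"dx":0,"dy":0,"dz":0,"spin":-0.183,"grip":1},{"dx":0,"dy":0,"dz":0,"spin":-0.183,"grip":1},{"dx":0,"dy":0,"dz":0,"spin":-0.183,"grip":1},{"dx":0,"dy":0,"dz":0,"spin":-0.183,"grip":1},{"dx":0,"dy":0,"dz":0,"spin":-0.183,"grip":1},{"dx":0,"dy":0,"dz":0,"spin":-0.183,"grip":1}]'
python3 -m pendant '[{"dx":0,"dy":0,"dz":0,"spin":-0.180,"grip":1},{"dx":-3,"dy":3.4,"dz":0,"spin":0,"grip":1},{"dx":-3,"dy":3.4,"dz":0,"spin":0,"grip":1},{"dx":-3,"dy":3.4,"dz":0,"spin":0,"grip":1},{"dx":-3,"dy":3.4,"dz":0,"spin":0,"grip":1},{"dx":-2.5,"dy":2.8,"dz":4,"spin":0,"grip":1},{"dx":0,"dy":0,"dz":4,"spin":0,"grip":1},{"dx":0,"dy":0,"dz":0,"spin":0,"grip":1},{"dx":0,"dy":0,"dz":0,"spin":0,"grip":1}]'
python3 look.py 2
python3 - <<'E'
from det import *
plan(.467,.342,.004,109)
xy=np.array([.4453,.0189])
for n in('top','scene'):
    f=np.load(n+'2.npz');p,W=f['p'],cloud(n,f['d'])
    b,r=brown(n,p,W,xy,.055,.014);print(n,'plate',b.round(4),round(r,4))
    for R in(.02,.022): k=line(n,p,b,.018,.018,R);print(k[0].round(4),k[1].round(1),k[2])
    c,r=brown(n,p,W,[.431,-.0996],.03,.02);print('cover',c.round(4))
    t=p[:,:,:];m=camera_model(n)
    q=m['camera_from_world']@np.r_[b,.016,1];u,v=int(q[0]/q[2]*m['fx']+m['cx']),int(q[1]/q[2]*m['fy']+m['cy'])
    cv2.imwrite('pics/pl_%s.png'%n,cv2.resize(p[v-22:v+22,u-22:u+22],(396,396),interpolation=cv2.INTER_CUBIC)[:,:,::-1])
cv2.imwrite('pics/pl.png',np.hstack([cv2.imread('pics/pl_top.png'),cv2.imread('pics/pl_scene.png')]))
E
```

```text
time_s: 10.7
eef_pos: [0.383, 0.1395, 0.1627]
tool_rot: [-0.0, -0.081, 0.997, -0.0]
contact_force: [-0.5, -0.2, -0.3]
gripper_width: 0.0881
finger_force: 0.0
time_s: 11.82
eef_pos: [0.467, 0.3419, 0.0836]
tool_rot: [0.0, -0.166, 0.986, 0.0]
contact_force: [-0.1, 0.0, 0.9]
gripper_width: 0.088
finger_force: 0.0
tcp [0.468  0.3424 0.085 ] phi 109.05 tilt 0.2 j6 -1.31 w 0.0887 ff 0.0 t 11.925
  spin 0.001  dx 0.10 dy -0.00 dz 8.10
top plate [0.4453 0.0192] 0.0545
[0.4445 0.019 ] 143.9 [2.40488025 9.93032901]
[0.4445 0.019 ] 143.9 [2.43516759 9.93000162]
cover [ 0.432  -0.1005]
scene plate [0.4432 0.0175] 0.0556
[0.4416 0.0138] 141.0 [ 1.97601783 11.45130529]
[0.4417 0.014 ] 141.1 [ 2.15304471 11.44136405]
cover [ 0.43   -0.1033]
```

View pics/pl.png

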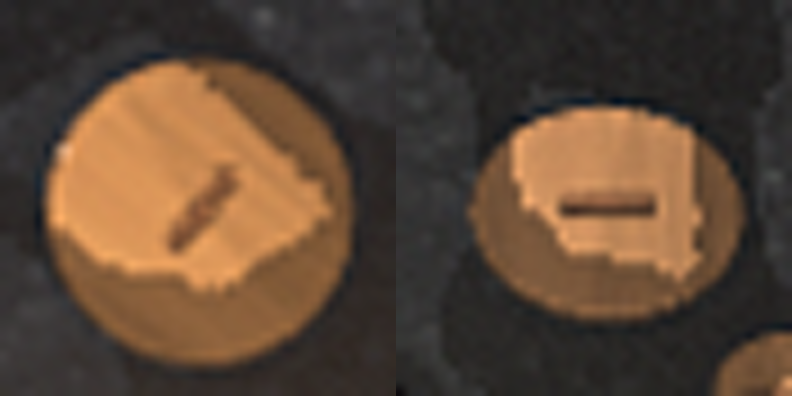

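The plate is clear, with its key centred and running at about 142.5°. I now grasp the first tin.

```bash
python3 -m pendant '[{"dx":0,"dy":0,"dz":4,"spin":0,"grip":1},{"dx":0,"dy":0,"dz":2.5,"spin":0,"grip":1},{"dx":0,"dy":0,"dz":1,"spin":0,"grip":1},{"dx":0,"dy":0,"dz":0.5,"spin":0,"grip":1},{"dx":0,"dy":0,"dz":0,"spin":0,"grip":1},{"dx":0,"dy":0,"dz":0,"spin":0,"grip":0.75},{"dx":0,"dy":0,"dz":0,"spin":0,"grip":0.5},{"dx":0,"dy":0,"dz":0,"spin":0,"grip":0.5},{"dx":0,"dy":0,"dz":0,"spin":0,"grip":0.5},{"dx":0,"dy":0,"dz":0,"spin":0,"grip":0.5}]' 30; python3 -m pendant '[{"dx":0,"dy":0,"dz":-1,"spin":0,"grip":0.5},{"dx":0,"dy":0,"dz":-3,"spin":0,"grip":0.5},{"dx":0,"dy":0,"dz":-5,"spin":0,"grip":0.5},{"dx":0,"dy":0,"dz":-2,"spin":0,"grip":0.5},{"dx":0,"dy":0,"dz":0,"spin":0,"grip":0.5},{"dx":0,"dy":0,"dz":0,"spin":0,"grip":0.5}]'
python3 - <<'E'
from det import *
plan(.4452,.019,.04,52.5)
E
```

```text
time_s: 13.18
eef_pos: [0.4669, 0.3421, 0.0031]
tool_rot: [0.0, -0.165, 0.986, 0.0]
contact_force: [-1.0, 0.1, 2.2]
gripper_width: 0.0591
finger_force: 30.0
time_s: 13.92
eef_pos: [0.4655, 0.3411, 0.1109]
tool_rot: [-0.001, -0.165, 0.986, -0.001]
contact_force: [-0.3, 0.8, -0.9]
gripper_width: 0.0591
finger_force: 30.0
tcp [0.4655 0.3411 0.1109] phi 109.03 tilt 0.17 j6 -1.31 w 0.0591 ff 30.0 t 13.925
  spin 0.987  dx -18.00 dy -26.79 dz 7.09
```

```bash
python3 -m pendant '[{"dx":0,"dy":0,"dz":0,"spin":0.165,"grip":0.5},{"dx":0,"dy":0,"dz":0,"spin":0.165,"grip":0.5},{"dx":0,"dy":0,"dz":0,"spin":0.165,"grip":0.5},{"dx":0,"dy":0,"dz":0,"spin":0.165,"grip":0.5},{"dx":0,"dy":0,"dz":0,"spin":0.165,"grip":0.5},{"dx":0,"dy":0,"dz":0,"spin":0.162,"grip":0.5}]'; python3 -m pendant '[{"dx":-2,"dy":-2.9,"dz":0,"spin":0,"grip":0.5},{"dx":-2.5,"dy":-3.8,"dz":0,"spin":0,"grip":0.5},{"dx":-2.5,"dy":-3.8,"dz":0,"spin":0,"grip":0.5},{"dx":-2.5,"dy":-3.8,"dz":0,"spin":0,"grip":0.5},{"dx":-2.5,"dy":-3.8,"dz":0,"spin":0,"grip":0.5},{"dx":-2.5,"dy":-3.8,"dz":0,"spin":0,"grip":0.5},{"dx":-2.5,"dy":-3.8,"dz":0,"spin":0,"grip":0.5},{"dx":-1,"dy":-1.1,"dz":3,"spin":0,"grip":0.5},{"dx":0,"dy":0,"dz":3,"spin":0,"grip":0.5},{"dx":0,"dy":0,"dz":0,"spin":0,"grip":0.5}]'
python3 -m pendant '[{"dx":0,"dy":0,"dz":0,"spin":0,"grip":0.5},{"dx":0,"dy":0,"dz":0,"spin":0,"grip":0.5}]'
python3 - <<'E'
from det import *
plan(.4452,.019,.018,52.5)
E
```

```text
time_s: 14.68
eef_pos: [0.4651, 0.3408, 0.1098]
tool_rot: [-0.001, 0.324, 0.946, -0.002]
contact_force: [0.8, -0.0, -1.2]
gripper_width: 0.059
finger_force: 30.0
time_s: 15.92
eef_pos: [0.4418, 0.0194, 0.0487]
tool_rot: [-0.005, 0.322, 0.947, -0.001]
contact_force: [0.0, 0.6, -1.2]
gripper_width: 0.0591
finger_force: 30.0
time_s: 16.18
eef_pos: [0.4472, 0.02, 0.0536]
tool_rot: [0.001, 0.321, 0.947, 0.0]
contact_force: [0.0, 0.4, -0.4]
gripper_width: 0.0595
finger_force: 30.0
tcp [0.4472 0.02   0.0536] phi 52.52 tilt 0.1 j6 -0.93 w 0.0595 ff 30.0 t 16.175
  spin 0.000  dx 0.09 dy -0.20 dz 3.56
```

```bash
python3 -m pendant '[{"dx":0.09,"dy":-0.2,"dz":1.5,"spin":0,"grip":0.5},{"dx":0,"dy":0,"dz":1,"spin":0,"grip":0.5},{"dx":0,"dy":0,"dz":0,"spin":0,"grip":0.5},{"dx":0,"dy":0,"dz":0,"spin":0,"grip":0.5},{"dx":0,"dy":0,"dz":0,"spin":0,"grip":0.5}]'
python3 - <<'E'
from det import *
plan(.4452,.019,.0172,52.5)
E
```

```text
time_s: 16.8
eef_pos: [0.4447, 0.0187, 0.028]
tool_rot: [0.0, 0.322, 0.947, 0.0]
contact_force: [-0.2, -0.1, -0.7]
gripper_width: 0.0594
finger_force: 30.0
tcp [0.4447 0.0187 0.028 ] phi 52.48 tilt 0.03 j6 -0.93 w 0.0594 ff 30.0 t 16.8
  spin -0.000  dx -0.02 dy 0.06 dz 1.08
```

```bash
python3 -m pendant '[{"dx":0,"dy":0.06,"dz":0.4,"spin":0,"grip":0.5},{"dx":0,"dy":0,"dz":0.2,"spin":0,"grip":0.5},{"dx":0,"dy":0,"dz":0.2,"spin":0,"grip":0.5},{"dx":0,"dy":0,"dz":0.1,"spin":0,"grip":0.5},{"dx":0,"dy":0,"dz":0.1,"spin":0,"grip":0.5},{"dx":0,"dy":0,"dz":0.1,"spin":0,"grip":0.5},{"dx":0,"dy":0,"dz":0,"spin":0,"grip":0.5},{"dx":0,"dy":0,"dz":0,"spin":0,"grip":0.5}]'
```

```text
time_s: 17.8
eef_pos: [0.4447, 0.0191, 0.0171]
tool_rot: [-0.0, 0.322, 0.947, -0.0]
contact_force: [-2.0, -0.7, 4.9]
gripper_width: 0.0593
finger_force: 30.0
```

```bash
python3 -m pendant '[{"dx":0,"dy":0,"dz":0,"spin":0,"grip":0.75},{"dx":0,"dy":0,"dz":0,"spin":0,"grip":1},{"dx":0,"dy":0,"dz":0,"spin":0,"grip":1},{"dx":0,"dy":0,"dz":-3,"spin":0,"grip":1},{"dx":0,"dy":0,"dz":-4,"spin":0,"grip":1},{"dx":0,"dy":0,"dz":-4,"spin":0,"grip":1},{"dx":0,"dy":0,"dz":0,"spin":0,"grip":1},{"dx":0,"dy":0,"dz":0,"spin":0,"grip":1}]'
python3 - <<'E'
from det import *
plan(.5067,.1974,.06,47.5)
E
```

```text
time_s: 18.8
eef_pos: [0.4442, 0.0192, 0.1261]
tool_rot: [-0.0, 0.322, 0.947, -0.0]
contact_force: [0.4, -0.6, -0.7]
gripper_width: 0.0883
finger_force: 0.0
tcp [0.4442 0.0192 0.1261] phi 52.48 tilt 0.03 j6 -0.93 w 0.0883 ff 0.0 t 18.8
  spin 0.087  dx 7.43 dy 17.36 dz 6.61
```

```bash
python3 -m pendant '[{"dx":0,"dy":0,"dz":0,"spin":0.087,"grip":1},{"dx":1.7,"dy":4,"dz":0,"spin":0,"grip":1},{"dx":1.7,"dy":4,"dz":0,"spin":0,"grip":1},{"dx":1.7,"dy":4,"dz":0,"spin":0,"grip":1},{"dx":1.7,"dy":4,"dz":0,"spin":0,"grip":1},{"dx":0.6,"dy":1.36,"dz":3,"spin":0,"grip":1},{"dx":0,"dy":0,"dz":3.5,"spin":0,"grip":1},{"dx":0,"dy":0,"dz":0,"spin":0,"grip":1},{"dx":0,"dy":0,"dz":0,"spin":0,"grip":1},{"dx":0,"dy":0,"dz":0,"spin":0,"grip":1}]'
python3 - <<'E'
from det import *
plan(.5067,.1974,.004,47.5)
F={n:snap(n)[0:2] for n in('top','scene')}
for n in F:
    p,d=F[n];W=cloud(n,d);np.savez(n+'3.npz',p=p,d=d)
    c,r=disc(n,p,W,[.4452,.019],.036);k=line(n,p,c,.036,.04);print(n,c.round(4),round(r,4),k[0].round(4),k[1].round(1))
    s=np.hypot(W[...,0]-c[0],W[...,1]-c[1])<.024;z=W[s][:,2];print('z',np.percentile(z,[10,50,90]).round(4))
    c,r=brown(n,p,W,[.431,-.0996],.03,.02);print('cover',c.round(4))
E
```

```text
time_s: 20.05
eef_pos: [0.5084, 0.1972, 0.063]
tool_rot: [0.001, 0.363, 0.932, 0.001]
contact_force: [0.9, 0.2, 0.2]
gripper_width: 0.0886
finger_force: 0.0
tcp [0.5084 0.1972 0.063 ] phi 47.47 tilt 0.13 j6 -0.5 w 0.0886 ff 0.0 t 20.05
  spin -0.001  dx 0.14 dy -0.10 dz 5.90
top [0.4459 0.0177] 0.0297 [0.4447 0.0184] 142.9
z [0.0334 0.037  0.0415]
cover [ 0.4317 -0.1004]
scene [0.4442 0.0159] 0.031 [0.442  0.0139] 142.5
z [0.0327 0.0357 0.0394]
cover [ 0.4284 -0.1019]
```

```bash
python3 -m pendant '[{"dx":0.05,"dy":-0.05,"dz":2.5,"spin":0,"grip":1},{"dx":0,"dy":0,"dz":2,"spin":0,"grip":1},{"dx":0,"dy":0,"dz":0.9,"spin":0,"grip":1},{"dx":0,"dy":0,"dz":0.4,"spin":0,"grip":1},{"dx":0,"dy":0,"dz":0,"spin":0,"grip":1},{"dx":0,"dy":0,"dz":0,"spin":0,"grip":0.75},{"dx":0,"dy":0,"dz":0,"spin":0,"grip":0.5},{"dx":0,"dy":0,"dz":0,"spin":0,"grip":0.5},{"dx":0,"dy":0,"dz":0,"spin":0,"grip":0.5},{"dx":0,"dy":0,"dz":0,"spin":0,"grip":0.5}]' 30; python3 -m pendant '[{"dx":0,"dy":0,"dz":-1,"spin":0,"grip":0.5},{"dx":0,"dy":0,"dz":-3,"spin":0,"grip":0.5},{"dx":0,"dy":0,"dz":-5,"spin":0,"grip":0.5},{"dx":0,"dy":0,"dz":-2,"spin":0,"grip":0.5},{"dx":0,"dy":0,"dz":0,"spin":0,"grip":0.5},{"dx":0,"dy":0,"dz":0,"spin":0,"grip":0.5}]'
python3 - <<'E'
from det import *
plan(.4449,.0188,.06,52.6)
E
```

```text
time_s: 21.4
eef_pos: [0.507, 0.1972, 0.004]
tool_rot: [0.0, 0.362, 0.932, 0.0]
contact_force: [0.1, -0.3, 1.8]
gripper_width: 0.0594
finger_force: 30.0
time_s: 22.15
eef_pos: [0.5057, 0.1967, 0.1126]
tool_rot: [-0.001, 0.362, 0.932, -0.001]
contact_force: [0.2, 0.6, -1.6]
gripper_width: 0.0594
finger_force: 30.0
tcp [0.5057 0.1967 0.1126] phi 47.5 tilt 0.11 j6 -0.5 w 0.0594 ff 30.0 t 22.15
  spin -0.089  dx -5.98 dy -17.83 dz 5.26
```

```bash
python3 -m pendant '[{"dx":0,"dy":0,"dz":0,"spin":-0.089,"grip":0.5},{"dx":-1.3,"dy":-3.9,"dz":0,"spin":0,"grip":0.5},{"dx":-1.3,"dy":-3.9,"dz":0,"spin":0,"grip":0.5},{"dx":-1.3,"dy":-3.9,"dz":0,"spin":0,"grip":0.5},{"dx":-1.3,"dy":-3.9,"dz":0,"spin":0,"grip":0.5},{"dx":-0.8,"dy":-2.2,"dz":2,"spin":0,"grip":0.5},{"dx":0,"dy":0,"dz":3,"spin":0,"grip":0.5},{"dx":0,"dy":0,"dz":0,"spin":0,"grip":0.5},{"dx":0,"dy":0,"dz":0,"spin":0,"grip":0.5},{"dx":0,"dy":0,"dz":0,"spin":0,"grip":0.5}]'
python3 - <<'E'
from det import *
plan(.4449,.0188,.04,52.6)
E
```

```text
time_s: 23.4
eef_pos: [0.4472, 0.0195, 0.0646]
tool_rot: [0.001, 0.32, 0.947, 0.0]
contact_force: [1.1, 0.4, -2.0]
gripper_width: 0.0592
finger_force: 30.0
tcp [0.4472 0.0195 0.0646] phi 52.63 tilt 0.09 j6 -0.93 w 0.0592 ff 30.0 t 23.4
  spin 0.001  dx 0.14 dy -0.20 dz 2.46
```

```bash
python3 -m pendant '[{"dx":0.12,"dy":-0.15,"dz":1.2,"spin":0,"grip":0.5},{"dx":0,"dy":0,"dz":0,"spin":0,"grip":0.5},{"dx":0,"dy":0,"dz":0,"spin":0,"grip":0.5},{"dx":0,"dy":0,"dz":0,"spin":0,"grip":0.5},{"dx":0,"dy":0,"dz":0,"spin":0,"grip":0.5}]'
python3 - <<'E'
from det import *
plan(.4449,.0188,.04,52.6)
E
```

```text
time_s: 24.02
eef_pos: [0.4446, 0.0188, 0.0519]
tool_rot: [0.0, 0.321, 0.947, 0.0]
contact_force: [1.0, 0.6, -1.7]
gripper_width: 0.0591
finger_force: 30.0
tcp [0.4446 0.0188 0.0519] phi 52.6 tilt 0.02 j6 -0.93 w 0.0591 ff 30.0 t 24.025
  spin -0.000  dx -0.03 dy 0.02 dz 1.19
```

```bash
python3 -m pendant '[{"dx":0,"dy":0.02,"dz":0.5,"spin":0,"grip":0.5},{"dx":0,"dy":0,"dz":0.2,"spin":0,"grip":0.5},{"dx":0,"dy":0,"dz":0.2,"spin":0,"grip":0.5},{"dx":0,"dy":0,"dz":0.1,"spin":0,"grip":0.5},{"dx":0,"dy":0,"dz":0.1,"spin":0,"grip":0.5},{"dx":0,"dy":0,"dz":0.1,"spin":0,"grip":0.5},{"dx":0,"dy":0,"dz":0,"spin":0,"grip":0.5},{"dx":0,"dy":0,"dz":0,"spin":0,"grip":0.5}]'
```

```text
time_s: 25.02
eef_pos: [0.4446, 0.0189, 0.04]
tool_rot: [0.0, 0.321, 0.947, -0.0]
contact_force: [-1.4, -1.2, 2.8]
gripper_width: 0.0592
finger_force: 30.0
```

```bash
python3 -m pendant '[{"dx":0,"dy":0,"dz":0,"spin":0,"grip":0.75},{"dx":0,"dy":0,"dz":0,"spin":0,"grip":1},{"dx":0,"dy":0,"dz":0,"spin":0,"grip":1},{"dx":0,"dy":0,"dz":-3,"spin":0,"grip":1},{"dx":0,"dy":0,"dz":-4,"spin":0,"grip":1},{"dx":0,"dy":0,"dz":-4,"spin":0,"grip":1},{"dx":0,"dy":0,"dz":0,"spin":0,"grip":1},{"dx":0,"dy":0,"dz":0,"spin":0,"grip":1}]'
python3 - <<'E'
from det import *
plan(.4006,.1919,.08,-5.5)
E
```

```text
time_s: 26.02
eef_pos: [0.444, 0.019, 0.1491]
tool_rot: [-0.0, 0.321, 0.947, -0.0]
contact_force: [-0.1, 1.0, -0.1]
gripper_width: 0.0879
finger_force: 0.0
tcp [0.444  0.019  0.1491] phi 52.6 tilt 0.03 j6 -0.93 w 0.0879 ff 0.0 t 26.025
  spin 1.014  dx 16.80 dy -5.98 dz 6.91
```

```bash
python3 -m pendant '[{"dx":0,"dy":0,"dz":0,"spin":0.169,"grip":1},{"dx":0,"dy":0,"dz":0,"spin":0.169,"grip":1},{"dx":0,"dy":0,"dz":0,"spin":0.169,"grip":1},{"dx":0,"dy":0,"dz":0,"spin":0.169,"grip":1},{"dx":0,"dy":0,"dz":0,"spin":0.169,"grip":1},{"dx":0,"dy":0,"dz":0,"spin":0.169,"grip":1},{"dx":4,"dy":-1.4,"dz":0,"spin":0,"grip":1},{"dx":4,"dy":-1.4,"dz":0,"spin":0,"grip":1},{"dx":4,"dy":-1.4,"dz":0,"spin":0,"grip":1},{"dx":4,"dy":-1.4,"dz":0,"spin":0,"grip":1}]'
python3 -m pendant '[{"dx":0.8,"dy":-0.4,"dz":3.5,"spin":0,"grip":1},{"dx":0,"dy":0,"dz":3.4,"spin":0,"grip":1},{"dx":0,"dy":0,"dz":0,"spin":0,"grip":1},{"dx":0,"dy":0,"dz":0,"spin":0,"grip":1},{"dx":0,"dy":0,"dz":0,"spin":0,"grip":1}]'
python3 - <<'E'
from det import *
plan(.4006,.1919,.004,-5.5)
n='scene'
p,d=snap(n);W=cloud(n,d)
c,r=disc(n,p,W,[.443,.017],.058);k=line(n,p,c,.058,.062);print(n,c.round(4),round(r,4),k[0].round(4),k[1].round(1))
s=np.hypot(W[...,0]-c[0],W[...,1]-c[1])<.02;z=W[s][:,2];print('z',np.percentile(z,[10,50,90]).round(4))
c,r=brown(n,p,W,[.431,-.0996],.03,.02);print('cover',c.round(4))
E
```

```text
time_s: 27.28
eef_pos: [0.4022, 0.1842, 0.1475]
tool_rot: [-0.001, 0.74, 0.672, -0.002]
contact_force: [0.8, 0.7, 0.4]
gripper_width: 0.0885
finger_force: 0.0
time_s: 27.9
eef_pos: [0.402, 0.1921, 0.0819]
tool_rot: [0.0, 0.74, 0.672, 0.001]
contact_force: [0.3, 0.2, -0.2]
gripper_width: 0.0879
finger_force: 0.0
tcp [0.402  0.1921 0.0819] phi -5.53 tilt 0.13 j6 0.49 w 0.0879 ff 0.0 t 27.9
  spin -0.001  dx -0.04 dy -0.14 dz 7.79
scene [0.4429 0.0171] 0.029 [0.4418 0.0161] 142.0
z [0.0551 0.0585 0.0615]
cover [ 0.4301 -0.1032]
```

Two tins are seated, with the lid at about 58 mm. Now the third.

```bash
python3 -m pendant '[{"dx":0,"dy":-0.05,"dz":4,"spin":0,"grip":1},{"dx":0,"dy":0,"dz":2.4,"spin":0,"grip":1},{"dx":0,"dy":0,"dz":0.9,"spin":0,"grip":1},{"dx":0,"dy":0,"dz":0.4,"spin":0,"grip":1},{"dx":0,"dy":0,"dz":0,"spin":0,"grip":1},{"dx":0,"dy":0,"dz":0,"spin":0,"grip":0.75},{"dx":0,"dy":0,"dz":0,"spin":0,"grip":0.5},{"dx":0,"dy":0,"dz":0,"spin":0,"grip":0.5},{"dx":0,"dy":0,"dz":0,"spin":0,"grip":0.5},{"dx":0,"dy":0,"dz":0,"spin":0,"grip":0.5}]' 30; python3 -m pendant '[{"dx":0,"dy":0,"dz":-1,"spin":0,"grip":0.5},{"dx":0,"dy":0,"dz":-4,"spin":0,"grip":0.5},{"dx":0,"dy":0,"dz":-5,"spin":0,"grip":0.5},{"dx":0,"dy":0,"dz":-3,"spin":0,"grip":0.5},{"dx":0,"dy":0,"dz":0,"spin":0,"grip":0.5},{"dx":0,"dy":0,"dz":0,"spin":0,"grip":0.5}]'
python3 - <<'E'
from det import *
plan(.4448,.0188,.08,52.6)
E
```

```text
time_s: 29.2
eef_pos: [0.4006, 0.1921, 0.004]
tool_rot: [0.0, 0.74, 0.672, 0.0]
contact_force: [-1.0, -0.7, 4.9]
gripper_width: 0.0592
finger_force: 30.0
time_s: 29.95
eef_pos: [0.3994, 0.1915, 0.1325]
tool_rot: [-0.0, 0.74, 0.672, -0.001]
contact_force: [0.2, -0.0, -1.4]
gripper_width: 0.0591
finger_force: 30.0
tcp [0.3994 0.1915 0.1325] phi -5.5 tilt 0.1 j6 0.49 w 0.0591 ff 30.0 t 29.95
  spin -1.014  dx -14.10 dy -10.96 dz 5.25
```

```bash
python3 -m pendant '[{"dx":0,"dy":0,"dz":0,"spin":-0.169,"grip":0.5},{"dx":0,"dy":0,"dz":0,"spin":-0.169,"grip":0.5},{"dx":0,"dy":0,"dz":0,"spin":-0.169,"grip":0.5},{"dx":0,"dy":0,"dz":0,"spin":-0.169,"grip":0.5},{"dx":0,"dy":0,"dz":0,"spin":-0.169,"grip":0.5},{"dx":0,"dy":0,"dz":0,"spin":-0.169,"grip":0.5},{"dx":-3.5,"dy":-2.7,"dz":0,"spin":0,"grip":0.5},{"dx":-3.5,"dy":-2.7,"dz":0,"spin":0,"grip":0.5},{"dx":-3.5,"dy":-2.7,"dz":0,"spin":0,"grip":0.5},{"dx":-3.5,"dy":-2.7,"dz":0,"spin":0,"grip":0.5}]'
python3 -m pendant '[{"dx":-0.1,"dy":-0.2,"dz":2,"spin":0,"grip":0.5},{"dx":0,"dy":0,"dz":2.5,"spin":0,"grip":0.5},{"dx":0,"dy":0,"dz":0,"spin":0,"grip":0.5},{"dx":0,"dy":0,"dz":0,"spin":0,"grip":0.5},{"dx":0,"dy":0,"dz":0,"spin":0,"grip":0.5},{"dx":0,"dy":0,"dz":0,"spin":0,"grip":0.5}]'
python3 - <<'E'
from det import *
plan(.4448,.0188,.062,52.6)
E
```

```text
time_s: 31.2
eef_pos: [0.4443, 0.0198, 0.1312]
tool_rot: [-0.002, 0.321, 0.947, -0.001]
contact_force: [0.5, -0.4, -1.0]
gripper_width: 0.059
finger_force: 30.0
time_s: 31.95
eef_pos: [0.4463, 0.0191, 0.0895]
tool_rot: [0.001, 0.32, 0.947, 0.0]
contact_force: [0.1, 0.1, -1.3]
gripper_width: 0.0591
finger_force: 30.0
tcp [0.4463 0.0191 0.0895] phi 52.62 tilt 0.1 j6 -0.93 w 0.0591 ff 30.0 t 31.95
  spin 0.000  dx 0.10 dy -0.11 dz 2.75
```

```bash
python3 -m pendant '[{"dx":0.08,"dy":-0.08,"dz":1.5,"spin":0,"grip":0.5},{"dx":0,"dy":0,"dz":0,"spin":0,"grip":0.5},{"dx":0,"dy":0,"dz":0,"spin":0,"grip":0.5},{"dx":0,"dy":0,"dz":0,"spin":0,"grip":0.5},{"dx":0,"dy":0,"dz":0,"spin":0,"grip":0.5}]'
python3 - <<'E'
from det import *
plan(.4448,.0188,.062,52.6)
E
```

```text
time_s: 32.58
eef_pos: [0.4447, 0.0188, 0.0739]
tool_rot: [0.0, 0.321, 0.947, 0.0]
contact_force: [0.7, -1.0, -0.8]
gripper_width: 0.0593
finger_force: 30.0
tcp [0.4447 0.0188 0.0739] phi 52.6 tilt 0.03 j6 -0.93 w 0.0593 ff 30.0 t 32.575
  spin -0.000  dx -0.01 dy 0.01 dz 1.19
```

```bash
python3 -m pendant '[{"dx":0,"dy":0,"dz":0.5,"spin":0,"grip":0.5},{"dx":0,"dy":0,"dz":0.2,"spin":0,"grip":0.5},{"dx":0,"dy":0,"dz":0.2,"spin":0,"grip":0.5},{"dx":0,"dy":0,"dz":0.1,"spin":0,"grip":0.5},{"dx":0,"dy":0,"dz":0.1,"spin":0,"grip":0.5},{"dx":0,"dy":0,"dz":0.1,"spin":0,"grip":0.5},{"dx":0,"dy":0,"dz":0,"spin":0,"grip":0.5},{"dx":0,"dy":0,"dz":0,"spin":0,"grip":0.5}]'
```

```text
time_s: 33.58
eef_pos: [0.4446, 0.0188, 0.062]
tool_rot: [0.0, 0.321, 0.947, 0.0]
contact_force: [-1.1, -0.4, 3.4]
gripper_width: 0.0595
finger_force: 30.0
```

```bash
sed -i 's/key=lambda t:abs(j1-t))/key=lambda t:abs(f0-t) if abs(j1-t)<2.4 else 9)/' det.py; python3 -m pendant '[{"dx":0,"dy":0,"dz":0,"spin":0,"grip":0.75},{"dx":0,"dy":0,"dz":0,"spin":0,"grip":1},{"dx":0,"dy":0,"dz":0,"spin":0,"grip":1},{"dx":0,"dy":0,"dz":-3,"spin":0,"grip":1},{"dx":0,"dy":0,"dz":-4,"spin":0,"grip":1},{"dx":0,"dy":0,"dz":-3,"spin":0,"grip":1},{"dx":0,"dy":0,"dz":0,"spin":0,"grip":1},{"dx":0,"dy":0,"dz":0,"spin":0,"grip":1}]'
python3 - <<'E'
from det import *
plan(.5034,-.1776,.08,103)
E
```

```text
time_s: 34.58
eef_pos: [0.4438, 0.0188, 0.1607]
tool_rot: [-0.001, 0.321, 0.947, -0.0]
contact_force: [-0.3, -0.3, -0.5]
gripper_width: 0.088
finger_force: 0.0
tcp [0.4438 0.0188 0.1607] phi 52.6 tilt 0.07 j6 -0.93 w 0.088 ff 0.0 t 34.575
  spin -0.880  dx -1.39 dy -20.48 dz 8.07
```

```bash
python3 -m pendant '[{"dx":0,"dy":0,"dz":0,"spin":-0.176,"grip":1},{"dx":0,"dy":0,"dz":0,"spin":-0.176,"grip":1},{"dx":0,"dy":0,"dz":0,"spin":-0.176,"grip":1},{"dx":0,"dy":0,"dz":0,"spin":-0.176,"grip":1},{"dx":0,"dy":0,"dz":0,"spin":-0.176,"grip":1},{"dx":-0.3,"dy":-4.1,"dz":0,"spin":0,"grip":1},{"dx":-0.3,"dy":-4.1,"dz":0,"spin":0,"grip":1},{"dx":-0.3,"dy":-4.1,"dz":0,"spin":0,"grip":1},{"dx":-0.3,"dy":-4.1,"dz":0,"spin":0,"grip":1},{"dx":-0.2,"dy":-4.1,"dz":0,"spin":0,"grip":1}]'
python3 -m pendant '[{"dx":0,"dy":0,"dz":4,"spin":0,"grip":1},{"dx":0,"dy":0,"dz":4,"spin":0,"grip":1},{"dx":0,"dy":0,"dz":0,"spin":0,"grip":1},{"dx":0,"dy":0,"dz":0,"spin":0,"grip":1},{"dx":0,"dy":0,"dz":0,"spin":0,"grip":1}]'
python3 look.py 4
python3 - <<'E'
from det import *
plan(.5034,-.1776,.004,103)
n='scene'
for n in('top','scene'):
    a=np.load(n+'4.npz');p,d=a['p'],a['d'];W=cloud(n,d)
    c,r=disc(n,p,W,[.444,.018],.08);k=line(n,p,c,.08,.084);print(n,c.round(4),round(r,4),k[0].round(4),k[1].round(1))
    s=np.hypot(W[...,0]-c[0],W[...,1]-c[1])<.02;z=W[s][:,2];print('z',np.percentile(z,[10,50,90]).round(4))
E
```

```text
time_s: 35.83
eef_pos: [0.5032, -0.1786, 0.1593]
tool_rot: [-0.002, -0.113, 0.994, 0.001]
contact_force: [0.7, -0.4, -0.4]
gripper_width: 0.0881
finger_force: 0.0
time_s: 36.45
eef_pos: [0.5056, -0.1781, 0.0834]
tool_rot: [0.001, -0.114, 0.994, -0.001]
contact_force: [-0.6, -0.5, 0.1]
gripper_width: 0.0876
finger_force: 0.0
tcp [ 0.5055 -0.1782  0.0835] phi 103.03 tilt 0.18 j6 -2.18 w 0.0885 ff 0.0 t 36.55
  spin 0.001  dx 0.19 dy 0.10 dz 7.95
top [0.4442 0.0181] 0.0294 [0.4435 0.0189] 143.0
z [0.0772 0.081  0.0855]
scene [0.4432 0.0158] 0.0313 [0.441  0.0151] 144.7
z [0.0769 0.0802 0.0838]
```

View pics/look4.png

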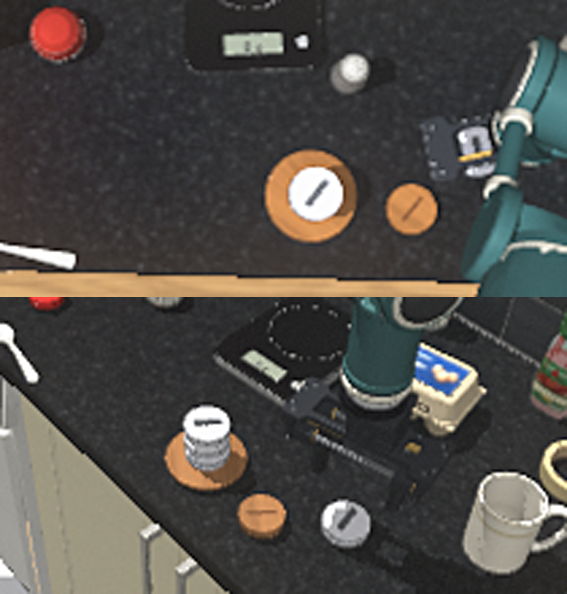

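Three tins are stacked straight, and the cover and last tin have not moved. Now the fourth.

```bash
python3 -m pendant '[{"dx":0.08,"dy":0.04,"dz":4,"spin":0,"grip":1},{"dx":0,"dy":0,"dz":2.5,"spin":0,"grip":1},{"dx":0,"dy":0,"dz":0.9,"spin":0,"grip":1},{"dx":0,"dy":0,"dz":0.4,"spin":0,"grip":1},{"dx":0,"dy":0,"dz":0,"spin":0,"grip":1},{"dx":0,"dy":0,"dz":0,"spin":0,"grip":0.75},{"dx":0,"dy":0,"dz":0,"spin":0,"grip":0.5},{"dx":0,"dy":0,"dz":0,"spin":0,"grip":0.5},{"dx":0,"dy":0,"dz":0,"spin":0,"grip":0.5},{"dx":0,"dy":0,"dz":0,"spin":0,"grip":0.5}]' 30; python3 -m pendant '[{"dx":0,"dy":0,"dz":-1,"spin":0,"grip":0.5},{"dx":0,"dy":0,"dz":-4,"spin":0,"grip":0.5},{"dx":0,"dy":0,"dz":-5,"spin":0,"grip":0.5},{"dx":0,"dy":0,"dz":-4,"spin":0,"grip":0.5},{"dx":0,"dy":0,"dz":0,"spin":0,"grip":0.5},{"dx":0,"dy":0,"dz":0,"spin":0,"grip":0.5}]'
python3 - <<'E'
from det import *
plan(.4447,.0187,.1,52.7)
E
```

```text
time_s: 37.8
eef_pos: [0.5036, -0.1777, 0.0041]
tool_rot: [0.0, -0.113, 0.994, -0.0]
contact_force: [-0.7, -0.5, 4.0]
gripper_width: 0.059
finger_force: 30.0
time_s: 38.55
eef_pos: [0.5025, -0.1772, 0.1427]
tool_rot: [-0.001, -0.113, 0.994, 0.0]
contact_force: [-0.2, 0.2, -1.3]
gripper_width: 0.0596
finger_force: 30.0
tcp [ 0.5025 -0.1772  0.1427] phi 103.02 tilt 0.08 j6 -2.18 w 0.0596 ff 30.0 t 38.55
  spin 0.878  dx 16.47 dy 12.08 dz 4.27
```

```bash
python3 -m pendant '[{"dx":0,"dy":0,"dz":0,"spin":0.176,"grip":0.5},{"dx":0,"dy":0,"dz":0,"spin":0.176,"grip":0.5},{"dx":0,"dy":0,"dz":0,"spin":0.176,"grip":0.5},{"dx":0,"dy":0,"dz":0,"spin":0.175,"grip":0.5},{"dx":0,"dy":0,"dz":0,"spin":0.175,"grip":0.5},{"dx":4.1,"dy":3,"dz":0,"spin":0,"grip":0.5},{"dx":4.1,"dy":3,"dz":0,"spin":0,"grip":0.5},{"dx":4.1,"dy":3,"dz":0,"spin":0,"grip":0.5},{"dx":4.1,"dy":3,"dz":0,"spin":0,"grip":0.5},{"dx":0,"dy":0,"dz":0,"spin":0,"grip":0.5}]'
python3 -m pendant '[{"dx":0,"dy":0,"dz":1,"spin":0,"grip":0.5},{"dx":0,"dy":0,"dz":2,"spin":0,"grip":0.5},{"dx":0,"dy":0,"dz":0,"spin":0,"grip":0.5},{"dx":0,"dy":0,"dz":0,"spin":0,"grip":0.5},{"dx":0,"dy":0,"dz":0,"spin":0,"grip":0.5},{"dx":0,"dy":0,"dz":0,"spin":0,"grip":0.5}]'
python3 - <<'E'
from det import *
plan(.4447,.0187,.084,52.7)
E
```

```text
time_s: 39.8
eef_pos: [0.4424, 0.0198, 0.1409]
tool_rot: [-0.003, 0.318, 0.948, -0.001]
contact_force: [0.3, 0.0, -0.5]
gripper_width: 0.059
finger_force: 30.0
time_s: 40.55
eef_pos: [0.4462, 0.0171, 0.1143]
tool_rot: [0.001, 0.32, 0.947, 0.0]
contact_force: [1.1, 0.1, -1.6]
gripper_width: 0.0595
finger_force: 30.0
tcp [0.4462 0.0171 0.1143] phi 52.69 tilt 0.07 j6 -0.94 w 0.0595 ff 30.0 t 40.55
  spin -0.000  dx 0.22 dy 0.04 dz 3.03
```

```bash
python3 -m pendant '[{"dx":0.18,"dy":0.06,"dz":1.8,"spin":0,"grip":0.5},{"dx":0,"dy":0,"dz":0,"spin":0,"grip":0.5},{"dx":0,"dy":0,"dz":0,"spin":0,"grip":0.5},{"dx":0,"dy":0,"dz":0,"spin":0,"grip":0.5},{"dx":0,"dy":0,"dz":0,"spin":0,"grip":0.5}]'
python3 - <<'E'
from det import *
plan(.4447,.0187,.084,52.7)
E
```

```text
time_s: 41.18
eef_pos: [0.445, 0.0188, 0.0963]
tool_rot: [0.0, 0.32, 0.948, 0.0]
contact_force: [-0.4, -0.0, -2.3]
gripper_width: 0.0594
finger_force: 30.0
tcp [0.445  0.0188 0.0963] phi 52.71 tilt 0.06 j6 -0.93 w 0.0594 ff 30.0 t 41.175
  spin 0.000  dx 0.02 dy -0.03 dz 1.23
```

```bash
python3 -m pendant '[{"dx":0,"dy":0,"dz":0.5,"spin":0,"grip":0.5},{"dx":0,"dy":0,"dz":0.2,"spin":0,"grip":0.5},{"dx":0,"dy":0,"dz":0.2,"spin":0,"grip":0.5},{"dx":0,"dy":0,"dz":0.1,"spin":0,"grip":0.5},{"dx":0,"dy":0,"dz":0.1,"spin":0,"grip":0.5},{"dx":0,"dy":0,"dz":0.1,"spin":0,"grip":0.5},{"dx":0,"dy":0,"dz":0,"spin":0,"grip":0.5},{"dx":0,"dy":0,"dz":0,"spin":0,"grip":0.5}]'
```

```text
time_s: 42.18
eef_pos: [0.4447, 0.0188, 0.084]
tool_rot: [0.0, 0.32, 0.948, 0.0]
contact_force: [-1.7, -0.3, 2.7]
gripper_width: 0.0589
finger_force: 30.0
```

```bash
python3 -m pendant '[{"dx":0,"dy":0,"dz":0,"spin":0,"grip":0.75},{"dx":0,"dy":0,"dz":0,"spin":0,"grip":1},{"dx":0,"dy":0,"dz":0,"spin":0,"grip":1},{"dx":0,"dy":0,"dz":-3,"spin":0,"grip":1},{"dx":0,"dy":0,"dz":-4,"spin":0,"grip":1},{"dx":0,"dy":0,"dz":-3,"spin":0,"grip":1},{"dx":3,"dy":4,"dz":0,"spin":0,"grip":1},{"dx":4,"dy":5,"dz":0,"spin":0,"grip":1},{"dx":4,"dy":5,"dz":0,"spin":0,"grip":1},{"dx":0,"dy":0,"dz":0,"spin":0,"grip":1}]'
python3 look.py 5
python3 - <<'E'
from det import *
for n in('top','scene'):
    a=np.load(n+'5.npz');p,d=a['p'],a['d'];W=cloud(n,d)
    c,r=disc(n,p,W,[.444,.018],.102);k=line(n,p,c,.102,.106);print(n,c.round(4),round(r,4),k[0].round(4),k[1].round(1))
    s=np.hypot(W[...,0]-c[0],W[...,1]-c[1])<.02;z=W[s][:,2];print('z',np.percentile(z,[10,50,90]).round(4))
    c,r=brown(n,p,W,[.431,-.0996],.03,.02);k=line(n,p,c,.02,.02,.021);print('cover',c.round(4),round(r,4),k[0].round(4),k[1].round(1))
plan(.432,-.1005,.06,52.2)
E
```

```text
time_s: 43.42
eef_pos: [0.4415, 0.1975, 0.1838]
tool_rot: [-0.0, 0.317, 0.948, 0.001]
contact_force: [-0.3, -0.1, -0.3]
gripper_width: 0.0879
finger_force: 0.0
top [0.4443 0.0186] 0.0297 [0.444  0.0191] 142.6
z [0.1005 0.1039 0.1087]
cover [ 0.4318 -0.1006] 0.03 [ 0.4247 -0.0907] 28.6
scene [0.4422 0.017 ] 0.0298 [0.4412 0.0157] 142.1
z [0.0995 0.1024 0.1055]
cover [ 0.4298 -0.1026] 0.0312 [ 0.4239 -0.093 ] 166.9
tcp [0.4415 0.1942 0.1834] phi 52.85 tilt 0.06 j6 -0.56 w 0.0878 ff 0.0 t 43.525
  spin 0.011  dx -17.31 dy -23.87 dz 12.34
```

View pics/look5.png

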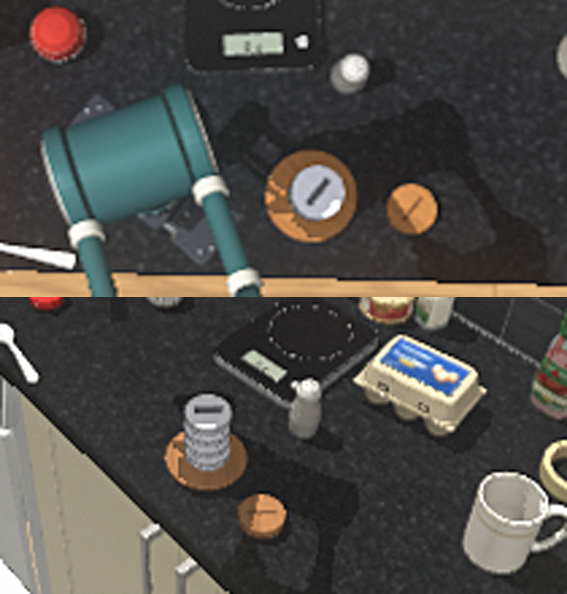

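All four tins are stacked level, with the lid at about 102–103 mm and the key at 142.5°. The cover has not moved from (0.432, −0.1005), and I now fetch it.

```bash
python3 -m pendant '[{"dx":-2.5,"dy":-3.4,"dz":0,"spin":0,"grip":1},{"dx":-2.5,"dy":-3.4,"dz":0,"spin":0.01,"grip":1},{"dx":-2.5,"dy":-3.4,"dz":0,"spin":0,"grip":1},{"dx":-2.5,"dy":-3.4,"dz":0,"spin":0,"grip":1},{"dx":-2.5,"dy":-3.4,"dz":0,"spin":0,"grip":1},{"dx":-2.5,"dy":-3.4,"dz":0,"spin":0,"grip":1},{"dx":-2.3,"dy":-3.4,"dz":0,"spin":0,"grip":1},{"dx":0,"dy":0,"dz":4,"spin":0,"grip":1},{"dx":0,"dy":0,"dz":4,"spin":0,"grip":1},{"dx":0,"dy":0,"dz":4,"spin":0,"grip":1}]'
python3 -m pendant '[{"dx":0,"dy":0,"dz":0,"spin":0,"grip":1},{"dx":0,"dy":0,"dz":0,"spin":0,"grip":1},{"dx":0,"dy":0,"dz":0,"spin":0,"grip":1},{"dx":0,"dy":0,"dz":0,"spin":0,"grip":1}]'
python3 - <<'E'
from det import *
plan(.4318,-.1004,.004,52.2)
n='scene'
p,d=snap(n);W=cloud(n,d);c,r=brown(n,p,W,[.431,-.0996],.03,.02);print('cover',c.round(4),round(r,4))
E
```

```text
time_s: 44.78
eef_pos: [0.4324, -0.1023, 0.0627]
tool_rot: [0.0, 0.326, 0.945, -0.0]
contact_force: [0.8, 0.1, 0.6]
gripper_width: 0.0882
finger_force: 0.0
time_s: 45.28
eef_pos: [0.4346, -0.1007, 0.0653]
tool_rot: [0.002, 0.324, 0.946, 0.0]
contact_force: [0.1, 0.1, -0.1]
gripper_width: 0.0879
finger_force: 0.0
tcp [ 0.4346 -0.1007  0.0653] phi 52.14 tilt 0.18 j6 -1.19 w 0.0879 ff 0.0 t 45.275
  spin -0.001  dx 0.24 dy -0.14 dz 6.13
cover [ 0.4276 -0.1027] 0.0309
```

```bash
python3 -m pendant '[{"dx":0.12,"dy":-0.08,"dz":3,"spin":0,"grip":1},{"dx":0,"dy":0,"dz":2,"spin":0,"grip":1},{"dx":0,"dy":0,"dz":0.8,"spin":0,"grip":1},{"dx":0,"dy":0,"dz":0.2,"spin":0,"grip":1},{"dx":0,"dy":0,"dz":0,"spin":0,"grip":1},{"dx":0,"dy":0,"dz":0,"spin":0,"grip":0.75},{"dx":0,"dy":0,"dz":0,"spin":0,"grip":0.5},{"dx":0,"dy":0,"dz":0,"spin":0,"grip":0.5},{"dx":0,"dy":0,"dz":0,"spin":0,"grip":0.5},{"dx":0,"dy":0,"dz":0,"spin":0,"grip":0.5}]' 30; python3 -m pendant '[{"dx":0,"dy":0,"dz":-1,"spin":0,"grip":0.5},{"dx":0,"dy":0,"dz":-4,"spin":0,"grip":0.5},{"dx":0,"dy":0,"dz":-5,"spin":0,"grip":0.5},{"dx":0,"dy":0,"dz":-5,"spin":0,"grip":0.5},{"dx":0,"dy":0,"dz":0,"spin":0,"grip":0.5},{"dx":0,"dy":0,"dz":0,"spin":0,"grip":0.5},{"dx":0,"dy":0,"dz":0,"spin":0,"grip":0.5}]'
python3 - <<'E'
from det import *
plan(.4445,.0187,.12,52.7)
E
```

```text
time_s: 46.58
eef_pos: [0.432, -0.1003, 0.004]
tool_rot: [0.0, 0.324, 0.946, 0.0]
contact_force: [0.1, 0.1, 4.6]
gripper_width: 0.059
finger_force: 30.0
time_s: 47.45
eef_pos: [0.4302, -0.0997, 0.1517]
tool_rot: [-0.002, 0.324, 0.946, -0.0]
contact_force: [0.8, -0.6, -1.1]
gripper_width: 0.0592
finger_force: 30.0
tcp [ 0.4302 -0.0997  0.1517] phi 52.14 tilt 0.22 j6 -1.19 w 0.0592 ff 30.0 t 47.45
  spin -0.010  dx 6.04 dy 10.29 dz 3.17
```

```bash
python3 -m pendant '[{"dx":1.5,"dy":2.5,"dz":0,"spin":-0.008,"grip":0.5},{"dx":1.5,"dy":2.6,"dz":0,"spin":0,"grip":0.5},{"dx":1.5,"dy":2.6,"dz":0,"spin":0,"grip":0.5},{"dx":1.5,"dy":2.5,"dz":0,"spin":0,"grip":0.5},{"dx":0,"dy":0,"dz":1,"spin":0,"grip":0.5},{"dx":0,"dy":0,"dz":0.8,"spin":0,"grip":0.5},{"dx":0,"dy":0,"dz":0,"spin":0,"grip":0.5},{"dx":0,"dy":0,"dz":0,"spin":0,"grip":0.5},{"dx":0,"dy":0,"dz":0,"spin":0,"grip":0.5},{"dx":0,"dy":0,"dz":0,"spin":0,"grip":0.5}]'
python3 - <<'E'
from det import *
plan(.4445,.0187,.106,52.7)
E
```

```text
time_s: 48.7
eef_pos: [0.4467, 0.017, 0.1361]
tool_rot: [0.0, 0.321, 0.947, 0.0]
contact_force: [-0.4, -0.2, -0.9]
gripper_width: 0.0592
finger_force: 30.0
tcp [0.4467 0.017  0.1361] phi 52.58 tilt 0.04 j6 -0.94 w 0.0592 ff 30.0 t 48.7
  spin -0.002  dx 0.27 dy 0.00 dz 3.01
```

```bash
python3 -m pendant '[{"dx":0.22,"dy":0.04,"dz":1.6,"spin":0,"grip":0.5},{"dx":0,"dy":0,"dz":0,"spin":0,"grip":0.5},{"dx":0,"dy":0,"dz":0,"spin":0,"grip":0.5},{"dx":0,"dy":0,"dz":0,"spin":0,"grip":0.5},{"dx":0,"dy":0,"dz":0,"spin":0,"grip":0.5},{"dx":0,"dy":0,"dz":0,"spin":0,"grip":0.5}]'
python3 - <<'E'
from det import *
plan(.4446,.0187,.106,52.7)
E
```

```text
time_s: 49.45
eef_pos: [0.445, 0.0189, 0.1199]
tool_rot: [0.0, 0.321, 0.947, 0.0]
contact_force: [0.2, -0.7, -1.4]
gripper_width: 0.0593
finger_force: 30.0
tcp [0.445  0.0189 0.1199] phi 52.59 tilt 0.02 j6 -0.93 w 0.0593 ff 30.0 t 49.45
  spin -0.002  dx 0.02 dy -0.04 dz 1.39
```

```bash
python3 -m pendant '[{"dx":0.02,"dy":-0.03,"dz":0.5,"spin":0,"grip":0.5},{"dx":0,"dy":0,"dz":0.3,"spin":0,"grip":0.5},{"dx":0,"dy":0,"dz":0.2,"spin":0,"grip":0.5},{"dx":0,"dy":0,"dz":0,"spin":0,"grip":0.5},{"dx":0,"dy":0,"dz":0,"spin":0,"grip":0.5}]'; python3 -m pendant '[{"dx":0,"dy":0,"dz":0.1,"spin":0,"grip":0.5},{"dx":0,"dy":0,"dz":0.1,"spin":0,"grip":0.5},{"dx":0,"dy":0,"dz":0,"spin":0,"grip":0.5}]';python3 -m pendant '[{"dx":0,"dy":0,"dz":0.1,"spin":0,"grip":0.5},{"dx":0,"dy":0,"dz":0.1,"spin":0,"grip":0.5},{"dx":0,"dy":0,"dz":0,"spin":0,"grip":0.5},{"dx":0,"dy":0,"dz":0,"spin":0,"grip":0.5}]'
```

```text
time_s: 50.08
eef_pos: [0.4445, 0.0188, 0.1097]
tool_rot: [-0.0, 0.321, 0.947, -0.0]
contact_force: [-0.4, 0.2, -0.3]
gripper_width: 0.0591
finger_force: 30.0
time_s: 50.45
eef_pos: [0.4449, 0.0187, 0.108]
tool_rot: [0.0, 0.321, 0.947, 0.0]
contact_force: [0.5, -0.7, 1.4]
gripper_width: 0.059
finger_force: 30.0
time_s: 50.95
eef_pos: [0.4447, 0.0188, 0.106]
tool_rot: [0.0, 0.321, 0.947, 0.0]
contact_force: [-1.2, -0.7, 3.8]
gripper_width: 0.0591
finger_force: 30.0
```

```bash
python3 -m pendant '[{"dx":0,"dy":0,"dz":0.05,"spin":0,"grip":0.5},{"dx":0,"dy":0,"dz":0,"spin":0,"grip":0.5}]';python3 -m pendant '[{"dx":0,"dy":0,"dz":0.05,"spin":0,"grip":0.5},{"dx":0,"dy":0,"dz":0,"spin":0,"grip":0.5}]';python3 -m pendant '[{"dx":0,"dy":0,"dz":0.05,"spin":0,"grip":0.5},{"dx":0,"dy":0,"dz":0,"spin":0,"grip":0.5}]'
```

```text
time_s: 51.2
eef_pos: [0.4448, 0.0187, 0.1059]
tool_rot: [0.0, 0.321, 0.947, -0.0]
contact_force: [-2.2, -0.4, 7.0]
gripper_width: 0.0593
finger_force: 30.0
time_s: 51.45
eef_pos: [0.4449, 0.0187, 0.1059]
tool_rot: [0.0, 0.321, 0.947, -0.0]
contact_force: [-3.6, -0.3, 10.7]
gripper_width: 0.0593
finger_force: 30.0
time_s: 51.7
eef_pos: [0.4451, 0.0186, 0.1059]
tool_rot: [0.0, 0.321, 0.947, -0.0]
contact_force: [-3.5, -0.5, 14.0]
gripper_width: 0.0593
finger_force: 30.0
```

```bash
python3 -m pendant '[{"dx":0,"dy":0,"dz":-0.15,"spin":0,"grip":0.5},{"dx":0,"dy":0,"dz":0,"spin":0,"grip":0.75},{"dx":0,"dy":0,"dz":0,"spin":0,"grip":1},{"dx":0,"dy":0,"dz":0,"spin":0,"grip":1},{"dx":0,"dy":0,"dz":-3,"spin":0,"grip":1},{"dx":0,"dy":0,"dz":-4,"spin":0,"grip":1},{"dx":4,"dy":4,"dz":0,"spin":0,"grip":1},{"dx":4,"dy":5,"dz":0,"spin":0,"grip":1},{"dx":4,"dy":5,"dz":0,"spin":0,"grip":1},{"dx":0,"dy":0,"dz":0,"spin":0,"grip":1}]'
python3 look.py 6
python3 - <<'E'
from det import *
for n in('top','scene'):
    a=np.load(n+'6.npz');p,d=a['p'],a['d'];W=cloud(n,d)
    c,r=brown(n,p,W,[.4445,.0185],.03,.122);k=line(n,p,c,.122,.122,.021);print(n,c.round(4),round(r,4),k[0].round(4),k[1].round(1))
    s=np.hypot(W[...,0]-c[0],W[...,1]-c[1])<.022;q=W[s];z=q[:,2];print('z',np.percentile(z,[10,50,90]).round(4),np.linalg.lstsq(np.c_[q[:,:2]-c,np.ones(len(q))],z,rcond=None)[0].round(3))
E
```

```text
time_s: 52.95
eef_pos: [0.4338, 0.2035, 0.1757]
tool_rot: [-0.0, 0.318, 0.948, 0.0]
contact_force: [0.0, 0.0, -0.5]
gripper_width: 0.0882
finger_force: 0.0
top [0.4446 0.0184] 0.0299 [0.4425 0.0195] 145.2
z [0.1199 0.123  0.1264] [-0.01  -0.027  0.123]
scene [0.4412 0.0166] 0.0319 [0.4419 0.0194] 146.9
z [0.1186 0.1213 0.1232] [0.321 0.473 0.118]
```

View pics/look6.png

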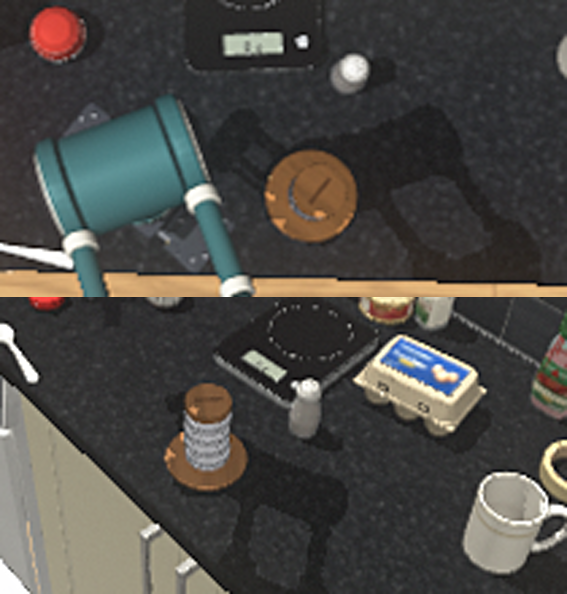

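The cover sits level on the stack with its top at about 122 mm, the home height (riding high would be 125.5 mm), and it is centred. The shaker, timer and mug are standing. I'll let the arm settle and hand in.

```bash
python3 -m pendant '[{"dx":0,"dy":0,"dz":0,"spin":0,"grip":1},{"dx":0,"dy":0,"dz":0,"spin":0,"grip":1},{"dx":0,"dy":0,"dz":0,"spin":0,"grip":1},{"dx":0,"dy":0,"dz":0,"spin":0,"grip":1}]'; python3 -c "from rig import *;print(sign_off())"
```

```text
time_s: 53.55
eef_pos: [0.4345, 0.1992, 0.1758]
tool_rot: [0.0, 0.321, 0.947, 0.0]
contact_force: [0.3, 0.3, 0.8]
gripper_width: 0.0882
finger_force: 0.0
the job is handed in; nothing more can be done
None
```

I stacked the four white tins on the plate, pressed the cover home level on the top one, left the salt shaker, egg timer and mug standing, and handed the job in at about 54 s of the 210 s; the hand-in returned no verdict.

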